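# Photograph the boxed book sets for the inventory and put them on display

## Robot

A 6-joint arm with a two-finger parallel gripper is mounted at the origin on the work surface. World frame = base frame: x ahead of the robot, y to its left, z up, the work surface at z = 0. Lengths are in m, angles in rad, forces in N, time in s.
With the tool pointing down it reaches from about 0.3 to 0.75 m from the base axis. Payload 8.5 kg.
Tool frame: the origin (TCP) lies at the very end of the fingers, on their centre line; the grasp point (between the pads) lies 19 mm behind it (robot.grip_point_offset is the distance from the TCP to the grasp point, in m); z points along the fingers, y is the line along which they close (so a half turn about z gives the same grasp; the last joint's range is limited). The gripper opens to 88 mm and grips with 3 to 60 N. Pads are 18 mm wide; open, the fingers measure 123 mm over their backs; the gripper's body (75 mm by 187 mm) begins 45 mm behind the grasp point.
Start: joints at [1.098, 0.381, 1.297, -0, 1.464, -0.215], TCP at [0.14, 0.532, 0.239] pointing down, gripper open.
Joint ranges: [-3.11, 3.11], [-0.89, 2.33], [0.22, 2.48], [-1.42, 4.56], [0.17, 2.85], [-2.88, 2.88]. Speed limits (rad/s): [2.39, 2.39, 3.14, 3.14, 3.14, 3.14].

## Interface

Orientations are given as a 3x3 rotation matrix whose columns are the frame's x, y, z axes.
In Python, from plant import robot, eyes gives the robot as it stands.
- The arm moves only by the tool send_rows, never from a script. Its argument "motion" is one flat list of numbers, 7 for each row, row after row: the shift along the tool's x, y, z in units of 25 mm (1.0 is 25 mm), then the turn, a rotation vector about the tool's x, y, z in units of 6 degrees (1.0 is 6 degrees), then the finger opening in mm, from 0 to 88.1. In form: [tx, ty, tz, wx, wy, wz, hand, tx, ty, tz, wx, wy, wz, hand, ...]. A call has 1 to 10 rows; each row is the pose to reach, as a shift and turn from the pose commanded when the call began, along the tool's axes at that moment; what a row does not reach only later rows make up. A row lasts 1/12 s, in which the tool goes at most 41.7 mm and 7.16 degrees, less where a joint would pass 70% of its speed; a pose out of reach is approached as far as the arm can. A call with a gripper value outside its range is refused whole. The fingers move at their own pace and stop on an object; "newtons" is the grip in N (left out, the last holds). Time passes only in rows, so rows that repeat a pose let the fingers close. It gives the time, the measured TCP pose, the force, the opening and the grip force at its end, in the units of the state.
- robot.observe(): the state, without advancing time (a new reading comes with each control period).
- eyes.snapshot(name): name is "side" or "top"; returns (picture, depth): 400x640x3 uint8, red, green, blue; 400x640 float32, m along the optical axis (not along the pixel's ray), 0 where there is no reading.
- eyes.camera_model(name): a dict with "mtx" (3x3 intrinsics, pixels), "k1" (the pictures are not rectified: a ray, as slopes to the right and down, at radius r is drawn at 1 + k1 r^2 times it, then the intrinsics apply), "world_from_camera" (4x4, takes a point from camera to world coordinates). Camera axes: x right, y down, z forward; pixel columns grow to the right and rows downward; lengths in m; the calibration is good to about 2 mm. A picture is of the moment at which its call begins. camera_model takes no time and is no camera call.
- robot.hand_in(): hands the job in; it is judged then, once.
The state is a dict: "time_s": time; "joint_positions": joint angles; "qvel": joint speeds; "joint_torque": joint torques, N m; "ee_pos": TCP position; "tool_rot": TCP orientation; "force": force on the tool from outside, world axes, zero at the start; "moment": the same for the moment, N m; "finger_gap": opening from 0.0 (shut) to 1.0 (fully open); "grip_force": force on a finger pad.
Only numpy, scipy, OpenCV 4.12 (cv2) and the standard library are available. Lean on these libraries where they do the work, as an engineer would, in place of code of your own. Each camera call takes 0.05 s, during which the arm holds its last target. There are 200 camera calls.

## Task

First turn the photo light fully up at its slide dimmer, then record the boxed book sets on the desk for the home inventory, largest set first and smallest last: hold each one upright, square to the camera lens and level with it, about 20 cm away, and show first its front (the label), then its spines, then its back, keeping still for a second at each. Stand the photographed sets on the raised display ledge, set down and not dropped, fronts facing out over the brass rod, in order of size with the largest at the left as you look at the fronts. Do not tip a set over, touch the camera, or shift the mug or the pencil pot; when all is done turn the light off.

Things in the scene. Friction and masses are not known exactly. Their poses are not given: they have to be found in the camera images.
- set_large: the largest slipcased book set: rigid box of blue cloth board, 64 mm thick (x), 112 wide (y), 150 tall (z), about 0.55 kg. Origin: centre of its underside, z up. Front (paper label panel) faces its -x, back (bare) +x, 4 white spines show on +y, bare board on -y. Starts standing on the desk or absent; smooth, slides easily; can be gripped across its thickness.
- set_large_front (a point): centre of the front face of the largest set, 32 mm from its vertical centre line, at half its height; axes as the set's
- set_mid: the middle slipcased book set: rigid box of blue cloth board, 62 mm thick (x), 100 wide (y), 132 tall (z), about 0.4 kg. Origin: centre of its underside, z up. Front (paper label panel) faces its -x, back (bare) +x, 3 white spines show on +y, bare board on -y. Starts standing on the desk or absent; smooth, slides easily; can be gripped across its thickness.
- set_mid_front (a point): centre of the front face of the middle set, 31 mm from its vertical centre line, at half its height; axes as the set's
- set_small: the smallest slipcased book set: rigid box of blue cloth board, 60 mm thick (x), 88 wide (y), 114 tall (z), about 0.26 kg. Origin: centre of its underside, z up. Front (paper label panel) faces its -x, back (bare) +x, 2 white spines show on +y, bare board on -y. Starts standing on the desk or absent; smooth, slides easily; can be gripped across its thickness.
- set_small_front (a point): centre of the front face of the smallest set, 30 mm from its vertical centre line, at half its height; axes as the set's
- ledge: raised dark wood display ledge, fixed, 420 mm long (y), 94 deep (x). Origin: under its centre at desk level. Shelf top 60 mm up; channel 74 mm deep between the front (at -x: 10 mm lip and brass rod, top 45 mm above the shelf), back rail (at +x, 10 mm thick, as high) and 10 mm end boards, as high. Seen from the brass rod's side, left is its +y.
- camera: compact camera on a tabletop tripod, fixed: 116 mm wide, top 245 mm above the desk, three legs reaching 85 mm from its upright axis. Origin: on the desk under the column; the lens looks along its -x. Not to be touched.
- lens (a point): centre of the camera's front lens glass, 69 mm ahead of the column and 200 mm above the desk; axes as the camera's: it looks along its -x, y sideways, z up
- mug: white ceramic mug, 82 mm wide, 95 mm tall, handle on its +y side; origin under its centre; a bystander
- pencil_pot: copper pencil pot, 76 mm wide, 100 mm tall, pencils to 175 mm; origin under its centre; a bystander
- dimmer: slide dimmer of the photo light, fixed: a low black box 130 mm long (y), 64 wide (x), 28 high, with a grey sliding cap in a slot along its middle; origin under its centre at desk level. The cap slides along its y: +y end is fully up, -y end is off
- dimmer_cap (a joint): travel of the dimmer's cap, 0 (off) to 0.050 m (fully up); it slides with about 2 N of friction and stays where it is left
- dimmer_grip (a point): top centre of the dimmer's cap, moving with it, 52 mm above the desk; the cap is 24 mm long (y), 18 mm wide (x) and stands 24 mm above the box; axes as the dimmer's
Mind the look-alikes: they are no part of the job. Leave any green, purple or turquoise look-alike of the set_large alone.

How it is judged:
By the outcome, as a careful person would: the job done as asked, in the order asked, and still so for the second after the job is handed in, with the robot touching nothing.
Of set_large, set_mid, set_small only 2 to 3 are there at a start; the rules pass over those that are not, and their reading is None.
At some moment in a run one of set_large, set_mid, set_small may be knocked a few centimetres aside while the robot is not near it.
It also fails if it takes over 210 s, if anything falls off the work surface, if the arm or the gripper's body presses on something with over 40 N, if the wrist force passes 120 N, or if a joint passes its speed limit or range.

## Working session

There is one attempt and no reset: what is moved stays moved. The work goes in short steps, Python scripts to look and compute and a tool call to move; the robot and the scene stay as the last step left them, time stands still between calls to the robot, and variables do not carry over. Pictures are saved under pics/ and viewed, at most 14 in all, crops included, and the job is handed in when it is done.

Besides the shell and the picture viewer there is one more tool, called after ">>>" by a JSON object that holds its "fn" and its "kwargs". send_rows: Moves the arm, as the interface text tells. Its arguments: {"type":"object","properties":{"motion":{"type":"array","items":{"type":"number"}},"newtons":{"type":"number"}},"required":["motion"]}

```bash
ls; mkdir -p pics; cat > h.py <<'E'
import numpy as np, cv2
from plant import robot, eyes
def snap(n,f=None):
    p,d=eyes.snapshot(n)
    np.savez(f'/tmp/{n}.npz',p=p,d=d)
    if f: cv2.imwrite('pics/'+f,p[:,:,::-1])
    return p,d
def world(n,d):
    c=eyes.camera_model(n);K=c['mtx'];k1=c['k1'];T=c['world_from_camera']
    v,u=np.mgrid[:400,:640]
    dist=np.array([k1,0,0,0,0.])
    xy=cv2.undistortPoints(np.stack([u.ravel(),v.ravel()],1).astype(float)[:,None],np.array(K,float),dist)[:,0]
    P=np.c_[xy,np.ones(len(xy))]*d.ravel()[:,None]
    W=P@T[:3,:3].T+T[:3,3]
    W[d.ravel()==0]=np.nan
    return W.reshape(400,640,3)
E
python3 - <<'E'
from h import *
for n in('side','top'):
    snap(n,n+'0.png'); print(eyes.camera_model(n))
s=robot.observe(); print(s)
E
```

```text
pics
{'mtx': array([[406.61761619,   0.        , 315.44226266],
       [  0.        , 406.61761619, 195.02800048],
       [  0.        ,   0.        ,   1.        ]]), 'k1': -0.0043722694309130325, 'world_from_camera': array([[-0.98008741, -0.1056984 ,  0.16809675,  0.34450619],
       [-0.198346  ,  0.56101503, -0.8036921 ,  0.78505644],
       [-0.00935583, -0.82102983, -0.57080862,  0.72453034],
       [ 0.        ,  0.        ,  0.        ,  1.        ]])}
{'mtx': array([[421.12223721,   0.        , 322.89418488],
       [  0.        , 421.12223721, 201.65980682],
       [  0.        ,   0.        ,   1.        ]]), 'k1': -0.06683464058909351, 'world_from_camera': array([[ 0.00415664, -0.99670765,  0.08097273,  0.40344115],
       [-0.99995523, -0.00483119, -0.00813644, -0.05802211],
       [ 0.00850085, -0.08093529, -0.99668311,  1.18566134],
       [ 0.        ,  0.        ,  0.        ,  1.        ]])}
{'time_s': 0.1, 'joint_positions': array([ 1.09768367e+00,  3.81112570e-01,  1.29812910e+00, -8.06169293e-06,
        1.46357630e+00, -2.15315336e-01]), 'qvel': array([ 5.66018478e-05, -2.42405624e-03, -2.99080642e-03, -5.35327421e-04,
        7.46235341e-04, -2.78078006e-04]), 'joint_torque': array([ 4.00150006e-03, -4.38660085e+01, -2.24908018e+01,  7.14801857e-02,
        3.42427252e-02, -6.51095570e-05]), 'ee_pos': array([0.14012548, 0.53160623, 0.23822697]), 'tool_rot': array([[-9.66954050e-01,  2.54950117e-01, -5.51191132e-04],
       [ 2.54950586e-01,  9.66953464e-01, -1.09437165e-03],
       [ 2.53965994e-04, -1.19873360e-03, -9.99999249e-01]]), 'force': array([ 0.48932323, -0.50559884, -0.24535777]), 'moment': array([-0.00905666,  0.004281  ,  0.03891284]), 'grip_force': 0.0, 'finger_gap': 0.9951345523453454}
```

View pics/side0.png

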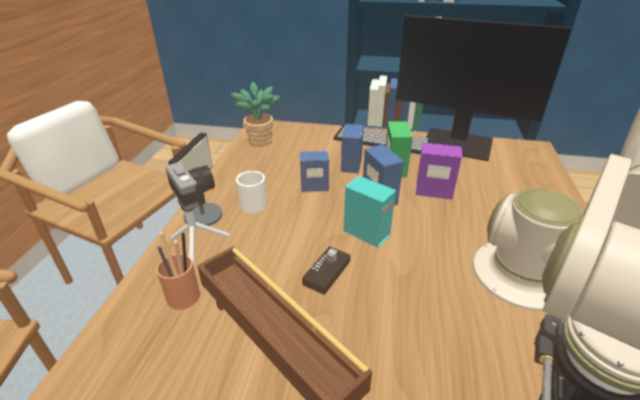

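View pics/top0.png

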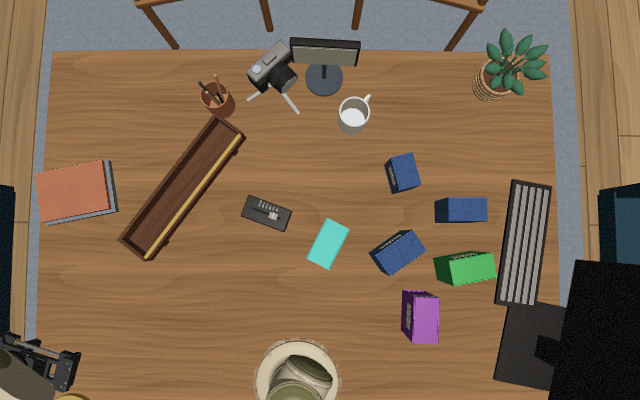

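```bash
python3 - <<'E'
from h import *
z=np.load('/tmp/top.npz');p,d=z['p'],z['d'];W=world('top',d)
hsv=cv2.cvtColor(p,cv2.COLOR_RGB2HSV)
def rect(m,zlo,zhi,name):
    m=m&(W[...,2]>zlo)&(W[...,2]<zhi)
    n,l,st,c=cv2.connectedComponentsWithStats(m.astype(np.uint8))
    for i in range(1,n):
        if st[i,4]<60: continue
        q=W[l==i]; zz=np.median(q[:,2]); 
        r=cv2.minAreaRect((q[:,:2]*1000).astype(np.float32))
        print(name,i,c[i].round(),st[i,4],'z',np.percentile(q[:,2],[5,50,95]).round(3),'ctr',np.round(r[0]),'size',np.round(r[1]),'ang',round(r[2],1))
H=hsv[...,0];S=hsv[...,1];V=hsv[...,2]
ok=np.zeros_like(H,bool);ok[40:380,140:500]=1
for a,b in((0.105,0.122),(0.124,0.140),(0.142,0.16)):
    rect((H>100)&(H<125)&(S>90)&ok,a,b,'blue %.3f'%a)
rect((H>125)&(H<160)&(S>90)&ok,0.1,0.3,'purple');rect((H>40)&(H<75)&(S>90)&ok,0.1,.3,'green');rect((H>76)&(H<98)&(S>90)&ok,.1,.3,'turq')
ok[:]=0;ok[180:240,230:300]=1
rect(ok,0.018,0.036,'dimmer');rect(ok,0.042,0.06,'cap')
ok[:]=0;ok[105:270,110:255]=1
rect(ok,0.09,0.125,'ledgerim');rect(ok,0.05,.075,'shelf')
ok[:]=0;ok[85:140,330:380]=1;rect(ok,.08,.11,'mug')
ok[:]=0;ok[75:125,190:236]=1;rect(ok,.08,.2,'pot')
ok[:]=0;ok[35:120,240:302]=1;rect(ok,.21,.28,'camtop');rect(ok,.17,.22,'lens')
ok[:]=0;ok[35:100,285:365]=1;rect(ok,.1,.6,'lamp')
def up(n,x0,y0,w,h,k):
    pp=np.load(f'/tmp/{n}.npz')['p'][y0:y0+h,x0:x0+w];return cv2.resize(pp,None,fx=k,fy=k,interpolation=2)[:,:,::-1]
cv2.imwrite('pics/cs.png',up('side',280,110,200,140,4))
cv2.imwrite('pics/ct.png',np.hstack([up('top',370,140,130,150,3),up('top',230,30,130,150,3)]))
E
```

```text
blue 0.105 1 [405. 171.] 772 z [0.11  0.113 0.117] ctr [ 572. -279.] size [87. 60.] ang 14.5
blue 0.124 3 [467. 208.] 926 z [0.127 0.131 0.134] ctr [ 474. -434.] size [59. 99.] ang 0.2
blue 0.142 2 [400. 253.] 1177 z [0.146 0.149 0.152] ctr [ 363. -257.] size [ 64. 112.] ang 34.6
purple 14 [424. 320.] 1325 z [0.127 0.149 0.152] ctr [ 199. -318.] size [ 66. 113.] ang 88.5
green 1 [493.  53.] 114 z [0.156 0.168 0.178] ctr [ 872. -500.] size [51. 22.] ang 59.1
green 6 [494.  75.] 184 z [0.16  0.175 0.19 ] ctr [ 814. -507.] size [59. 63.] ang 26.4
green 13 [470. 269.] 1327 z [0.12  0.148 0.152] ctr [ 322. -436.] size [ 64. 115.] ang 9.9
turq 14 [327. 243.] 1161 z [0.146 0.149 0.153] ctr [386. -78.] size [ 63. 111.] ang 62.8
dimmer 1 [265. 213.] 1006 z [0.024 0.028 0.031] ctr [466.  90.] size [128.  64.] ang 69.2
cap 1 [272. 215.] 61 z [0.047 0.051 0.054] ctr [458.  69.] size [23. 18.] ang 69.6
ledgerim 2 [177. 186.] 1760 z [0.093 0.104 0.108] ctr [532. 307.] size [ 98. 420.] ang 53.7
shelf 2 [221. 110.] 61 z [0.051 0.062 0.073] ctr [747. 217.] size [15. 58.] ang 17.1
shelf 3 [181. 187.] 3621 z [0.057 0.06  0.067] ctr [535. 313.] size [ 66. 404.] ang 53.7
shelf 4 [198. 198.] 405 z [0.051 0.063 0.074] ctr [506. 267.] size [  4. 416.] ang 53.7
mug 1 [355. 110.] 231 z [0.081 0.093 0.097] ctr [ 735. -149.] size [81. 83.] ang 7.8
pot 1 [214.  93.] 402 z [0.082 0.1   0.171] ctr [778. 225.] size [77. 73.] ang 24.6
pot 2 [217. 120.] 143 z [0.087 0.104 0.108] ctr [709. 209.] size [31. 68.] ang 0.2
camtop 1 [275.  65.] 1595 z [0.214 0.23  0.242] ctr [809.  35.] size [ 90. 153.] ang 43.7
lens 1 [281.  75.] 520 z [0.176 0.205 0.219] ctr [794.  36.] size [ 77. 144.] ang 34.1
lamp 1 [319.  54.] 2103 z [0.137 0.213 0.232] ctr [846. -44.] size [ 98. 210.] ang 26.8
```

View pics/cs.png

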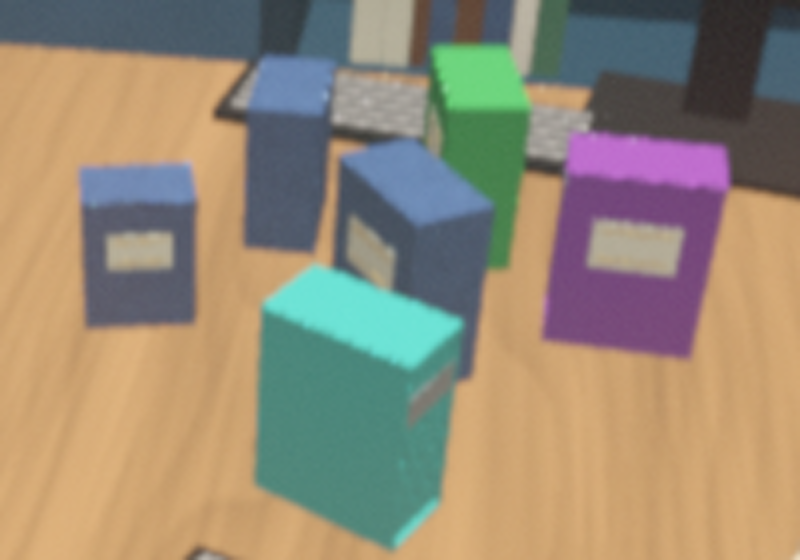

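View pics/ct.png

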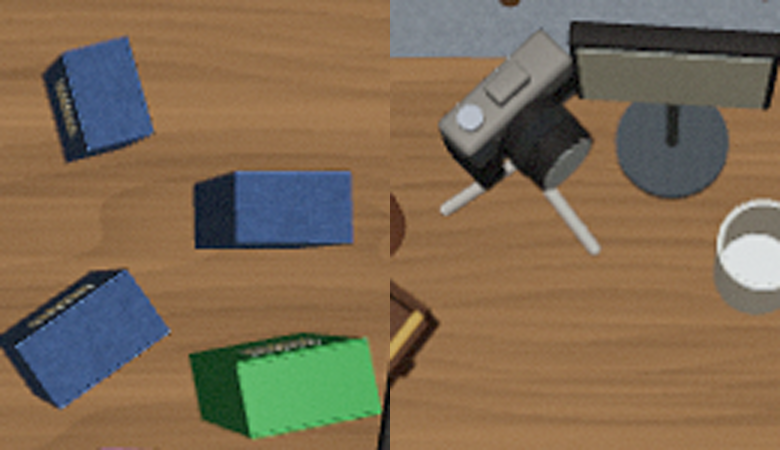

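```bash
python3 - <<'E'
from h import *
z=np.load('/tmp/top.npz');p,d=z['p'],z['d'];W=world('top',d)
Q=W[30:125,235:305].reshape(-1,3);C=p[30:125,235:305].reshape(-1,3)
m=(Q[:,2]>.12)&(Q[:,2]<.27)&(Q[:,0]<.9)
# exclude lamp: y<-0.02 & x>.78
m&=~((Q[:,1]<-0.005)&(Q[:,0]>.80))
q=Q[m];print(np.histogram(q[:,2],bins=np.arange(.12,.27,.01)))
for lo,hi in((.212,.222),(.222,.232),(.225,.25),(.236,.25)):
    t=q[(q[:,2]>lo)&(q[:,2]<hi)];print(lo,len(t),cv2.minAreaRect((t[:,:2]*1000).astype(np.float32)))
S=np.load('/tmp/side.npz');Ws=world('side',S['d'])[140:225,165:218].reshape(-1,3)
s=Ws[(Ws[:,2]>.12)&(Ws[:,2]<.27)&(Ws[:,0]>.6)&(Ws[:,0]<.85)&(Ws[:,1]>-.03)]
np.savez('/tmp/cam.npz',q=q,s=s)
img=np.zeros((600,800,3),np.uint8)
def draw(pts,ox,f):
    for a in pts:
        u=int(ox+200+(0.03-a[1])*1800);v=int(300+(.77-a[0])*1800)
        if 0<=u<800 and 0<=v<600: 
            h=int(np.clip((a[2]-.12)/.13*179,0,179)); c=cv2.cvtColor(np.uint8([[[h*140//179,255,255]]]),cv2.COLOR_HSV2BGR)[0,0]
            cv2.circle(img,(u,v),3,c.tolist(),-1)
draw(q,0,0);draw(s,400,0);cv2.imwrite('pics/cam.png',img)
def up(n,x0,y0,w,h,k):
    pp=np.load(f'/tmp/{n}.npz')['p'][y0:y0+h,x0:x0+w];return cv2.resize(pp,(400,400),interpolation=2)[:,:,::-1]
cv2.imwrite('pics/dim.png',np.hstack([up('top',236,182,64,64,6),up('side',295,238,64,64,6)]))
E
```

```text
(array([  4,  12,  14,   9,  15,  49,  63,  76, 116, 192, 552, 678, 125,
         0,   0]), array([0.12, 0.13, 0.14, 0.15, 0.16, 0.17, 0.18, 0.19, 0.2 , 0.21, 0.22,
       0.23, 0.24, 0.25, 0.26, 0.27]))
0.212 211 ((792.5697631835938, 38.134742736816406), (77.10051727294922, 137.9840545654297), 34.27810287475586)
0.222 739 ((808.050537109375, 36.61077880859375), (88.95225524902344, 147.25439453125), 43.70568084716797)
0.225 1184 ((808.050537109375, 36.61077880859375), (88.95225524902344, 147.25439453125), 43.70568084716797)
0.236 195 ((813.1775512695312, 66.37785339355469), (27.748191833496094, 97.88275146484375), 45.048683166503906)
```

View pics/cam.png

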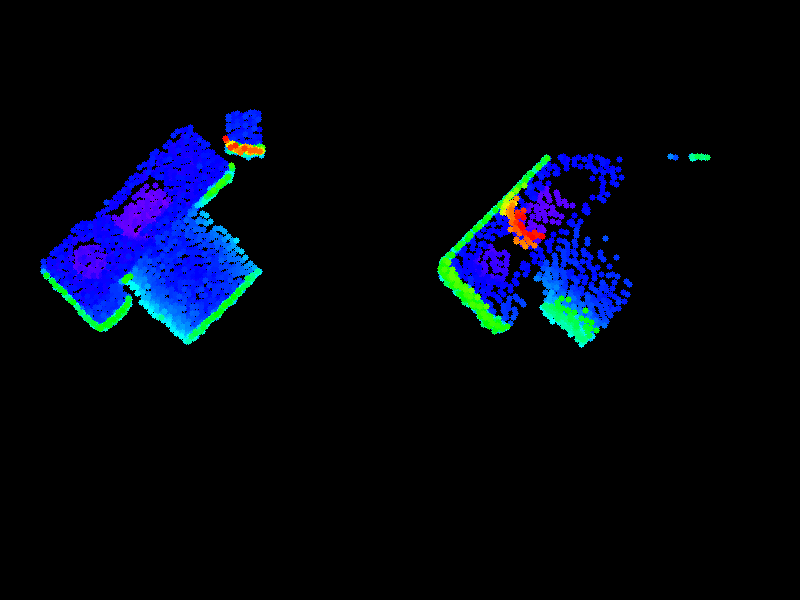

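View pics/dim.png

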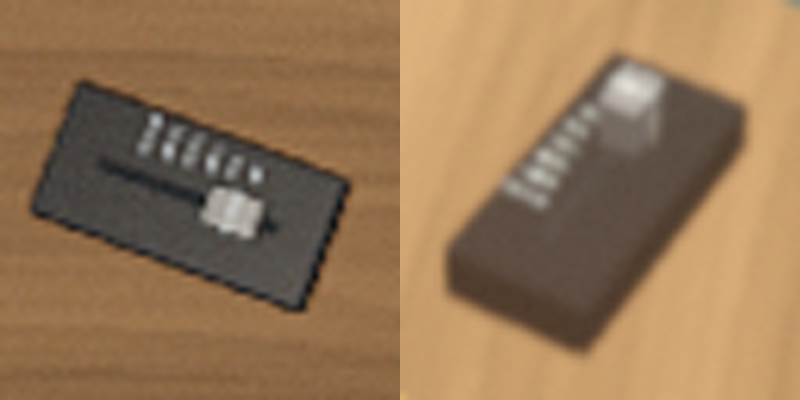

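```bash
python3 - <<'E'
from h import *
from scipy.optimize import minimize_scalar
c=np.load('/tmp/cam.npz')
for k in 'qs':
    a=c[k];a=a[(a[:,2]>.17)]
    if k=='q': a=a[~((a[:,1]<.015)&(a[:,0]>.81))]
    def ext(th):
        u=np.array([np.cos(th),np.sin(th)]);v=np.array([-u[1],u[0]]);X=a[:,:2]@u;Y=a[:,:2]@v;return X,Y
    for deg in (42,43,44,45,46,47):
        X,Y=ext(np.deg2rad(deg)); print(k,deg,[np.sort(X)[[0,3,8,15,25,40]].round(4)],[np.sort(X)[[-1,-4,-9,-16,-26]].round(4)],np.sort(Y)[[3,-4]].round(4))
    th=np.deg2rad(44.3);X,Y=ext(th);f=X<X.min()+.02;print('lens Y range',np.percentile(Y[f],[0,1,50,99,100]).round(4),Y[f&(a[:,2]>np.percentile(a[f,2],80))].mean())
for n,sl in(('top',np.s_[105:270,110:255]),('side',np.s_[240:400,190:375])):
    d=np.load(f'/tmp/{n}.npz')['d'];P=world(n,d)[sl].reshape(-1,3);P=P[(P[:,2]>.05)&(P[:,2]<.115)]
    P=P[np.hypot(P[:,0]-.778,P[:,1]-.225)>.06]
    for deg in (53.,53.7,54.4):
        th=np.deg2rad(deg);u=np.array([np.cos(th),np.sin(th)]);v=np.array([-u[1],u[0]])
        R=P[P[:,2]>.1];X=R[:,:2]@u;Y=R[:,:2]@v
        X0=.533*u[0]+.31*u[1];Y0=.533*v[0]+.31*v[1];X=X-X0;Y=Y-Y0
        h,_=np.histogram(X,np.arange(-.056,.057,.004));print(n,deg,h)
        print('   Yext',np.percentile(Y,[.5,99.5]).round(4))
        for s in(-1,1):
            g=X*s>.034;print('   rail',s,'n',g.sum(),'X',np.percentile(X[g],[2,50,98]).round(4),'slope deg',np.rad2deg(np.polyfit(Y[g],X[g],1)[0]).round(2))
E
```

```text
q 42 [array([0.5785, 0.579 , 0.5793, 0.5796, 0.5799, 0.5801])] [array([0.6701, 0.6698, 0.6684, 0.6676, 0.6664])] [-0.5532 -0.4385]
q 43 [array([0.57  , 0.5704, 0.5708, 0.571 , 0.5712, 0.5714])] [array([0.6606, 0.6604, 0.6593, 0.6589, 0.6577])] [-0.5646 -0.4498]
q 44 [array([0.5613, 0.5614, 0.562 , 0.5622, 0.5623, 0.5625])] [array([0.6514, 0.6509, 0.6506, 0.6498, 0.649 ])] [-0.5757 -0.4608]
q 45 [array([0.5521, 0.5524, 0.5528, 0.553 , 0.5532, 0.5534])] [array([0.6427, 0.642 , 0.6412, 0.6407, 0.6398])] [-0.5867 -0.4715]
q 46 [array([0.5426, 0.5431, 0.5433, 0.5436, 0.5439, 0.544 ])] [array([0.6339, 0.6333, 0.6324, 0.6314, 0.6306])] [-0.5973 -0.482 ]
q 47 [array([0.533 , 0.5335, 0.5337, 0.5339, 0.5341, 0.5344])] [array([0.6253, 0.6245, 0.6236, 0.6223, 0.621 ])] [-0.608  -0.4923]
lens Y range [-0.5515 -0.5508 -0.5203 -0.4943 -0.4939] -0.5229674307066272
s 42 [array([0.58  , 0.5807, 0.5814, 0.5818, 0.5828, 0.5842])] [array([0.671 , 0.6707, 0.6703, 0.6701, 0.6698])] [-0.588  -0.4362]
s 43 [array([0.5714, 0.5724, 0.5731, 0.5732, 0.5743, 0.5757])] [array([0.6617, 0.6615, 0.6614, 0.661 , 0.660
[... 1520 characters left out ...]
375 452 215   0   0   0]
   Yext [-0.2092  0.2085]
   rail -1 n 984 X [-0.0527 -0.0463 -0.037 ] slope deg -0.46
   rail 1 n 869 X [0.0342 0.0383 0.0423] slope deg -0.27
side 53.7 [  5 262 450 224  22  25  23  22  21  27  21  26  27  25  24  26  24  23
  25  20  17  53 380 433 271   0   0   0]
   Yext [-0.2093  0.2088]
   rail -1 n 977 X [-0.0515 -0.0458 -0.0371] slope deg 0.1
   rail 1 n 900 X [0.0341 0.0385 0.0418] slope deg 0.1
side 54.4 [ 26 218 396 291  28  23  23  23  23  22  27  22  26  27  26  22  25  24
  25  26  18  85 316 439 289   6   0   0]
   Yext [-0.2093  0.2091]
   rail -1 n 970 X [-0.0521 -0.0455 -0.0377] slope deg 0.68
   rail 1 n 930 X [0.0342 0.0385 0.0436] slope deg 0.49
```

```bash
cat >> h.py <<'E'
from scipy.spatial.transform import Rotation as R
def Rp(psi):
    c,s=np.cos(np.deg2rad(psi)),np.sin(np.deg2rad(psi))
    return np.array([[-s,c,0],[c,s,0],[0,0,-1.]])
def plan(wps,start=None):
    """wps: (x,y,z,psi,hand,n). Prints each call's rows."""
    s=robot.observe()
    p,M=(s['ee_pos'],s['tool_rot']) if start is None else (np.array(start[:3]),Rp(start[3]))
    for w in wps:
        q,n=np.array(w[:3]),w[5]
        Mt=Rp(w[4-1]);rv=R.from_matrix(M.T@Mt).as_rotvec(degrees=True)/6;t=M.T@(q-p)/.025
        # step sizes
        print('#',w,'mm/row %.0f deg/row %.1f'%(np.linalg.norm(t)*25/n,np.linalg.norm(rv)*6/n))
        # split into calls
        done=0;cp,cM=p,M
        while done<n:
            k=min(10,n-done);rows=[]
            for i in range(1,k+1):
                f=(done+i)/n
                pp=p+(q-p)*f;MM=M@R.from_rotvec(rv*6*f,degrees=True).as_matrix()
                r=np.r_[cM.T@(pp-cp)/.025,R.from_matrix(cM.T@MM).as_rotvec(degrees=True)/6]
                rows.append(','.join('%g'%v for v in np.round(r+0.,2)+0.)+',%g'%w[4])
            print('['+', '.join(rows)+']')
            cp,cM=pp,MM;done+=k
        p,M=q,Mt
E
python3 - <<'E'
from h import *
plan([(.4575,.068,.15,-20.8,40,17),(.4575,.068,.033,-20.8,40,5)])
E
```

```text
# (0.4575, 0.068, 0.15, -20.8, 40, 17) mm/row 33 deg/row 5.6
[-1,-0.86,0.21,0,0,0.94,40, -2,-1.73,0.42,0,0,1.88,40, -3,-2.59,0.63,0,0,2.82,40, -4,-3.46,0.83,0,0,3.77,40, -5,-4.32,1.04,0,0,4.71,40, -6,-5.18,1.25,0,0,5.65,40, -7,-6.05,1.46,0,0,6.59,40, -8,-6.91,1.67,-0.01,0,7.53,40, -9,-7.78,1.88,-0.01,0,8.47,40, -10,-8.64,2.08,-0.01,0,9.41,40]
[-1.27,0.36,0.21,0,0,0.94,40, -2.55,0.71,0.42,0,0,1.88,40, -3.82,1.07,0.62,0,0,2.82,40, -5.09,1.43,0.83,0,0,3.77,40, -6.36,1.78,1.04,0,0,4.71,40, -7.64,2.14,1.25,0,0,5.65,40, -8.91,2.5,1.45,0,0,6.59,40]
# (0.4575, 0.068, 0.033, -20.8, 40, 5) mm/row 23 deg/row 0.0
[0,0,0.94,0,0,0,40, 0,0,1.87,0,0,0,40, 0,0,2.81,0,0,0,40, 0,0,3.74,0,0,0,40, 0,0,4.68,0,0,0,40]
```

>>> {"fn": "send_rows", "kwargs": {"motion": [-1,-0.86,0.21,0,0,0.94,40,-2,-1.73,0.42,0,0,1.88,40,-3,-2.59,0.63,0,0,2.82,40,-4,-3.46,0.83,0,0,3.77,40,-5,-4.32,1.04,0,0,4.71,40,-6,-5.18,1.25,0,0,5.65,40,-7,-6.05,1.46,0,0,6.59,40,-8,-6.91,1.67,0,0,7.53,40,-9,-7.78,1.88,0,0,8.47,40,-10,-8.64,2.08,0,0,9.41,40], "newtons": 15}}

```text
time_s: 0.93
ee_pos: [0.3273, 0.2577, 0.1864]
tool_rot: [[-0.317, 0.948, -0.0], [0.948, 0.317, -0.0], [-0.0, -0.0, -1.0]]
force: [1.0, 0.4, 0.9]
finger_gap: 0.453
grip_force: 0.0
```

>>> {"fn": "send_rows", "kwargs": {"motion": [-1.27,0.36,0.21,0,0,0.94,40,-2.55,0.71,0.42,0,0,1.88,40,-3.82,1.07,0.62,0,0,2.82,40,-5.09,1.43,0.83,0,0,3.77,40,-6.36,1.78,1.04,0,0,4.71,40,-7.64,2.14,1.25,0,0,5.65,40,-8.91,2.5,1.45,0,0,6.59,40,-8.91,2.5,1.45,0,0,6.59,40,-8.91,2.5,1.45,0,0,6.59,40]}}

```text
time_s: 1.68
ee_pos: [0.458, 0.0674, 0.1499]
tool_rot: [[0.357, 0.934, -0.001], [0.934, -0.357, 0.0], [-0.0, -0.001, -1.0]]
force: [-0.2, -0.3, -0.6]
finger_gap: 0.451
grip_force: 0.0
```

```bash
python3 - <<'E'
from h import *
plan([(.4575,.068,.033,-20.8,40,5)])
E
```

```text
# (0.4575, 0.068, 0.033, -20.8, 40, 5) mm/row 23 deg/row 0.0
[0,0,0.94,0,0,0,40, 0.01,-0.01,1.87,-0.01,0,-0.01,40, 0.01,-0.01,2.81,-0.01,0,-0.01,40, 0.01,-0.02,3.74,-0.01,0,-0.01,40, 0.02,-0.02,4.68,-0.01,0,-0.02,40]
```

>>> {"fn": "send_rows", "kwargs": {"motion": [0,0,0.94,0,0,0,40,0,0,1.87,0,0,0,40,0,0,2.8,0,0,0,40,0,0,3.74,0,0,0,40,0,0,4.68,0,0,0,40,0,0,4.68,0,0,0,10,0,0,4.68,0,0,0,10,0,0,4.68,0,0,0,10,0,0,4.68,0,0,0,10,0,0,4.68,0,0,0,10]}}

```text
time_s: 2.52
ee_pos: [0.4574, 0.069, 0.0348]
tool_rot: [[0.354, 0.935, 0.001], [0.935, -0.354, 0.0], [0.001, 0.0, -1.0]]
force: [-4.8, 3.8, 7.8]
finger_gap: 0.2
grip_force: 15.0
```

>>> {"fn": "send_rows", "kwargs": {"motion": [0.3,0,0,0,0,0,10,0.6,0,0,0,0,0,10,0.9,0,0,0,0,0,10,1.2,0,0,0,0,0,10,1.5,0,0,0,0,0,10,1.8,0,0,0,0,0,10,2.1,0,0,0,0,0,10,2.1,0,0,0,0,0,10]}}

```text
time_s: 3.18
ee_pos: [0.4751, 0.1175, 0.0344]
tool_rot: [[0.353, 0.936, -0.003], [0.936, -0.353, -0.002], [-0.003, -0.002, -1.0]]
force: [-7.2, -1.8, 7.7]
finger_gap: 0.204
grip_force: 15.0
```

>>> {"fn": "send_rows", "kwargs": {"motion": [0,0,0,0,0,0,40,0,0,0,0,0,0,40,0,0,0,0,0,0,40,0,0,-1,0,0,0,40,0,0,-2,0,0,0,40,0,0,-3,0,0,0,40,0,0,-4.5,0,0,0,40,0,0,-6,0,0,0,40,0,0,-7.5,0,0,0,40]}}

```text
time_s: 3.93
ee_pos: [0.4761, 0.1174, 0.2232]
tool_rot: [[0.355, 0.935, 0.001], [0.935, -0.355, 0.0], [0.0, 0.001, -1.0]]
force: [0.8, 0.9, -0.4]
finger_gap: 0.458
grip_force: 0.0
```

```bash
cat >> h.py <<'E'
def rects(n='top',bands=((.105,.122),(.124,.14),(.142,.16)),dz=0):
    p,d=snap(n);W=world(n,d);hsv=cv2.cvtColor(p,cv2.COLOR_RGB2HSV);H,S=hsv[...,0],hsv[...,1]
    m0=(H>100)&(H<125)&(S>90)&(W[...,0]<.8)&(W[...,1]>-.6)
    for a,b in bands:
        m=m0&(W[...,2]>a+dz)&(W[...,2]<b+dz)
        k,l,st,c=cv2.connectedComponentsWithStats(m.astype(np.uint8))
        for i in range(1,k):
            if st[i,4]<200: continue
            q=W[l==i];r=cv2.minAreaRect((q[:,:2]*1000).astype(np.float32))
            print(n,'px',c[i].round(),st[i,4],'z',np.percentile(q[:,2],[5,50,95]).round(3),np.round(r[0],1),np.round(r[1]),round(r[2],1))
    return p,d,W
E
python3 - <<'E'
from h import *
p,d,W=rects('top')
rects('side')
q=W[180:240,230:300].reshape(-1,3);q=q[(q[:,2]>.042)&(q[:,2]<.06)];print('cap',q.mean(0),len(q))
b=W[180:240,230:300].reshape(-1,3);b=b[(b[:,2]>.018)&(b[:,2]<.036)];print(cv2.minAreaRect((b[:,:2]*1000).astype(np.float32)))
print('lamp rgb',p[50:62,300:345].mean((0,1)))
E
```

```text
top px [405. 171.] 769 z [0.109 0.113 0.116] [ 571.8 -279.3] [87. 61.] 14.3
top px [467. 209.] 926 z [0.127 0.131 0.134] [ 473.7 -434.2] [ 59. 100.] 0.2
top px [400. 253.] 1178 z [0.146 0.149 0.152] [ 363.3 -257.3] [ 64. 112.] 34.3
side px [353. 131.] 210 z [0.13  0.132 0.134] [ 471.8 -434.9] [ 56. 104.] 2.1
side px [384. 155.] 405 z [0.148 0.15  0.151] [ 362.6 -260. ] [ 64. 115.] 36.1
cap [0.47303839 0.10924271 0.05119904] 34
((460.76776123046875, 76.63127136230469), (98.71105194091797, 64.03628540039062), 70.1396255493164)
lamp rgb [100.73703704  97.31481481  82.82037037]
```

```bash
python3 - <<'E'
from h import *
plan([(.363,-.2575,.22,-145.5,88,19),(.363,-.2575,.095,-145.5,88,7)])
E
```

```text
# (0.363, -0.2575, 0.22, -145.5, 88, 19) mm/row 21 deg/row 6.6
[-0.82,0.05,0.01,0,-0.01,1.09,88, -1.65,0.1,0.02,0,-0.01,2.19,88, -2.47,0.16,0.03,0,-0.02,3.28,88, -3.3,0.21,0.05,0,-0.03,4.38,88, -4.12,0.26,0.06,0,-0.04,5.47,88, -4.95,0.31,0.07,0.01,-0.04,6.56,88, -5.77,0.37,0.08,0.01,-0.05,7.66,88, -6.6,0.42,0.09,0.01,-0.06,8.75,88, -7.42,0.47,0.1,0.01,-0.07,9.85,88, -8.25,0.52,0.11,0.01,-0.07,10.94,88]
[-0.29,0.77,0.02,0,-0.01,1.09,88, -0.58,1.55,0.03,0,-0.01,2.19,88, -0.88,2.32,0.05,0,-0.02,3.28,88, -1.17,3.09,0.06,0,-0.03,4.38,88, -1.46,3.86,0.08,0,-0.04,5.47,88, -1.75,4.64,0.09,0.01,-0.04,6.56,88, -2.05,5.41,0.11,0.01,-0.05,7.66,88, -2.34,6.18,0.13,0.01,-0.06,8.75,88, -2.63,6.95,0.14,0.01,-0.07,9.85,88]
# (0.363, -0.2575, 0.095, -145.5, 88, 7) mm/row 18 deg/row 0.0
[0,0,0.71,0,0,0,88, 0,0,1.43,0,0,0,88, 0,0,2.14,0,0,0,88, 0,0,2.86,0,0,0,88, 0,0,3.57,0,0,0,88, 0,0,4.29,0,0,0,88, 0,0,5,0,0,0,88]
```

>>> {"fn": "send_rows", "kwargs": {"motion": [-0.82,0.05,0.01,0,0,1.09,88,-1.65,0.1,0.02,0,0,2.19,88,-2.47,0.16,0.03,0,0,3.28,88,-3.3,0.21,0.05,0,0,4.38,88,-4.12,0.26,0.06,0,0,5.47,88,-4.95,0.31,0.07,0,0,6.56,88,-5.77,0.37,0.08,0,0,7.66,88,-6.6,0.42,0.09,0,0,8.75,88,-7.42,0.47,0.1,0,0,9.85,88,-8.25,0.52,0.11,0,0,10.94,88]}}

```text
time_s: 4.87
ee_pos: [0.4148, -0.0808, 0.2177]
tool_rot: [[0.998, 0.057, -0.0], [0.057, -0.998, 0.0], [-0.0, -0.0, -1.0]]
force: [0.6, 0.3, 0.2]
finger_gap: 0.999
grip_force: 0.0
```

>>> {"fn": "send_rows", "kwargs": {"motion": [-0.29,0.77,0.02,0,0,1.09,88,-0.58,1.55,0.03,0,0,2.19,88,-0.88,2.32,0.05,0,0,3.28,88,-1.17,3.09,0.06,0,0,4.38,88,-1.46,3.86,0.08,0,0,5.47,88,-1.75,4.64,0.09,0,0,6.56,88,-2.05,5.41,0.11,0,0,7.66,88,-2.34,6.18,0.13,0,0,8.75,88,-2.63,6.95,0.14,0,0,9.85,88,-2.63,6.95,0.14,0,0,9.85,88]}}

```text
time_s: 5.7
ee_pos: [0.3599, -0.2601, 0.2141]
tool_rot: [[0.56, -0.829, -0.0], [-0.829, -0.56, -0.0], [0.0, 0.001, -1.0]]
force: [-2.0, 0.6, 0.1]
finger_gap: 0.997
grip_force: 0.0
```

```bash
python3 - <<'E'
from h import *
p,d,W=rects('top')
q=W[180:240,230:300].reshape(-1,3);q=q[(q[:,2]>.042)&(q[:,2]<.06)];print('cap',q.mean(0),len(q),cv2.minAreaRect((q[:,:2]*1000).astype(np.float32)))
b=W[180:240,230:300].reshape(-1,3);b=b[(b[:,2]>.018)&(b[:,2]<.036)];print(cv2.minAreaRect((b[:,:2]*1000).astype(np.float32)))
p,d,W=rects('side')
q=W[220:310,280:370].reshape(-1,3);q=q[(q[:,2]>.042)&(q[:,2]<.06)];print('cap',np.median(q,0),len(q))
plan([(.363,-.2575,.095,-145.5,88,1)])
E
```

```text
top px [405. 171.] 765 z [0.11  0.113 0.117] [ 572.  -279.1] [87. 60.] 14.7
top px [467. 209.] 928 z [0.127 0.131 0.134] [ 473.7 -433.2] [ 59. 100.] 0.1
cap [0.47489097 0.11311801 0.05142682] 52 ((474.8485412597656, 113.08120727539062), (21.533349990844727, 16.90414047241211), 64.57838439941406)
((466.14306640625, 90.10887145996094), (128.28782653808594, 64.150634765625), 69.29035186767578)
side px [353. 131.] 225 z [0.129 0.131 0.133] [ 471.1 -436.7] [ 57. 105.] 0.1
side px [384. 155.] 405 z [0.148 0.15  0.151] [ 363.3 -259.1] [ 66. 114.] 35.3
cap [ 0.42645566 -0.04183138  0.05045713] 197
# (0.363, -0.2575, 0.095, -145.5, 88, 1) mm/row 119 deg/row 0.1
[0.07,-0.09,4.77,0,0.01,0.01,88]
```

>>> {"fn": "send_rows", "kwargs": {"motion": [0.07,-0.09,0.9,0,0,0,88,0.07,-0.09,1.8,0,0,0,88,0.07,-0.09,2.7,0,0,0,88,0.07,-0.09,3.6,0,0,0,88,0.07,-0.09,4.3,0,0,0,88,0.07,-0.09,4.77,0,0,0,88,0.07,-0.09,4.77,0,0,0,50,0.07,-0.09,4.77,0,0,0,50,0.07,-0.09,4.77,0,0,0,50,0.07,-0.09,4.77,0,0,0,50], "newtons": 45}}

```text
time_s: 6.63
ee_pos: [0.3638, -0.2578, 0.0964]
tool_rot: [[0.567, -0.824, 0.001], [-0.824, -0.567, -0.002], [0.002, 0.0, -1.0]]
force: [0.6, 1.0, -3.3]
finger_gap: 0.723
grip_force: 44.7
```

>>> {"fn": "send_rows", "kwargs": {"motion": [0,0,0,0,0,0,50,0,0,0,0,0,0,50,0,0,0,0,0,0,50]}}

```text
time_s: 6.88
ee_pos: [0.3637, -0.2579, 0.0963]
tool_rot: [[0.566, -0.824, 0.001], [-0.824, -0.566, -0.001], [0.002, -0.0, -1.0]]
force: [-1.3, 0.4, 6.5]
finger_gap: 0.723
grip_force: 44.8
```

```bash
python3 - <<'E'
from h import *
rects('top')
s=robot.observe();print(s['ee_pos'],s['finger_gap'],s['force'])
c=s['ee_pos']
plan([(c[0],c[1],.22,-145.5,50,6),(.5998,-.1469,.22,-135.4,50,11)])
E
```

```text
top px [405. 171.] 767 z [0.11  0.113 0.117] [ 571.8 -279.1] [86. 60.] 15.1
top px [467. 209.] 925 z [0.127 0.131 0.134] [ 473.7 -433.1] [ 59. 100.] 0.1
[ 0.36375144 -0.25786708  0.09631864] 0.7228636433927678 [-1.59864413  0.78275913  6.3131236 ]
# (np.float64(0.36375144439683943), np.float64(-0.2578670830110906), 0.22, -145.5, 50, 6) mm/row 21 deg/row 0.0
[0,0,-0.82,0,0,0,50, 0,0,-1.65,0,-0.01,0,50, 0,0,-2.47,0,-0.01,0,50, 0.01,0,-3.3,0,-0.01,0,50, 0.01,0,-4.12,0,-0.01,0,50, 0.01,0,-4.95,0,-0.02,0,50]
# (0.5998, -0.1469, 0.22, -135.4, 50, 11) mm/row 24 deg/row 0.9
[0.15,-0.94,0,0,0,-0.15,50, 0.31,-1.87,0,0,0,-0.31,50, 0.46,-2.81,0,0,0,-0.46,50, 0.61,-3.74,0,0,0,-0.61,50, 0.77,-4.68,0,0,0,-0.77,50, 0.92,-5.62,0,0,0,-0.92,50, 1.08,-6.55,0,0,0,-1.07,50, 1.23,-7.49,0,0,0,-1.22,50, 1.38,-8.42,0,0,0,-1.38,50, 1.54,-9.36,0,0,0,-1.53,50]
[0.3,-0.9,0,0,0,-0.15,50]
```

>>> {"fn": "send_rows", "kwargs": {"motion": [0,0,-0.5,0,0,0,50,0,0,-1.2,0,0,0,50,0,0,-2,0,0,0,50,0,0,-2.8,0,0,0,50,0,0,-3.6,0,0,0,50,0,0,-4.4,0,0,0,50,0,0,-5.05,0,0,0,50,0,0,-5.05,0,0,0,50]}}

```text
time_s: 7.6
ee_pos: [0.3641, -0.2582, 0.2242]
tool_rot: [[0.566, -0.824, 0.003], [-0.824, -0.566, -0.004], [0.005, -0.001, -1.0]]
force: [-0.3, -0.2, -5.0]
finger_gap: 0.725
grip_force: 44.8
```

>>> {"fn": "send_rows", "kwargs": {"motion": [0.1,-0.5,0,0,0,-0.1,50,0.25,-1.4,0,0,0,-0.25,50,0.4,-2.4,0,0,0,-0.4,50,0.55,-3.4,0,0,0,-0.55,50,0.75,-4.4,0,0,0,-0.75,50,0.9,-5.4,0,0,0,-0.9,50,1.05,-6.4,0,0,0,-1.05,50,1.23,-7.49,0,0,0,-1.22,50,1.38,-8.42,0,0,0,-1.38,50,1.54,-9.36,0,0,0,-1.53,50]}}

```text
time_s: 8.43
ee_pos: [0.5787, -0.1558, 0.2197]
tool_rot: [[0.691, -0.722, -0.003], [-0.722, -0.691, 0.001], [-0.003, 0.001, -1.0]]
force: [0.1, -0.1, -4.8]
finger_gap: 0.72
grip_force: 44.8
```

>>> {"fn": "send_rows", "kwargs": {"motion": [0.15,-0.5,0,0,0,-0.1,50,0.3,-0.9,0,0,0,-0.15,50,0.3,-0.9,0,0,0,-0.15,50,0.3,-0.9,0,0,0,-0.15,50]}}

```text
time_s: 8.77
ee_pos: [0.5992, -0.1465, 0.2199]
tool_rot: [[0.702, -0.712, -0.003], [-0.712, -0.702, 0.001], [-0.003, 0.001, -1.0]]
force: [-0.4, 0.3, -4.5]
finger_gap: 0.725
grip_force: 44.8
```

```bash
python3 - <<'E'
from h import *
rects('side',((.19,.285),))
p,d=snap('top');cv2.imwrite('pics/a.png',p[:,:,::-1])
p=np.load('/tmp/side.npz')['p']
cv2.imwrite('pics/ph1.png',cv2.resize(p[80:280,120:440],None,fx=2.5,fy=2.5,interpolation=2)[:,:,::-1])
plan([(.5998,-.1469,.2213,-135.4,50,1)])
E
```

```text
side px [296. 129.] 263 z [0.272 0.273 0.275] [ 581.9 -133.8] [68. 68.] 34.3
# (0.5998, -0.1469, 0.2213, -135.4, 50, 1) mm/row 1 deg/row 0.1
[0.02,-0.03,-0.02,0.01,0.02,-0.01,50]
```

View pics/ph1.png

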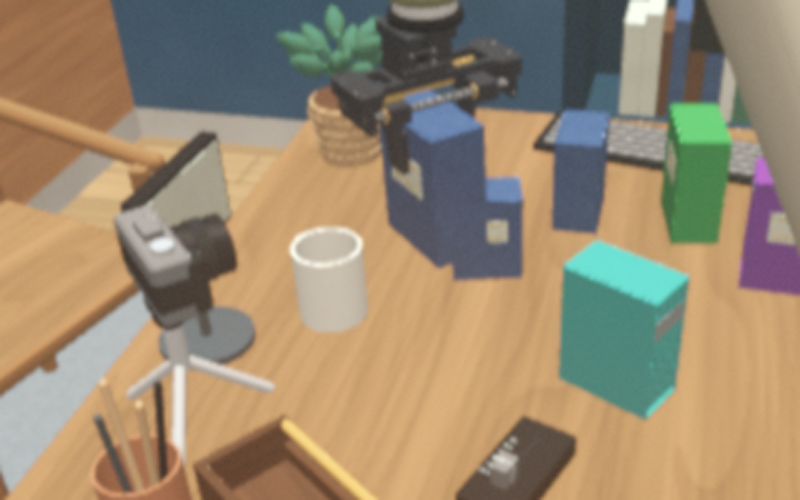

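```bash
python3 - <<'E'
from h import *
plan([(.5827,-.1637,.2205,-45.4,50,16),(.5998,-.1469,.2205,44.6,50,16)],start=(.5998,-.1469,.2205,-135.4))
E
```

```text
# (0.5827, -0.1637, 0.2205, -45.4, 50, 16) mm/row 1 deg/row 5.6
[0,0.06,0,0,0,-0.94,50, 0,0.12,0,0,0,-1.87,50, 0,0.18,0,0,0,-2.81,50, 0,0.24,0,0,0,-3.75,50, 0,0.3,0,0,0,-4.69,50, 0,0.36,0,0,0,-5.62,50, 0,0.42,0,0,0,-6.56,50, 0,0.48,0,0,0,-7.5,50, 0,0.54,0,0,0,-8.44,50, 0,0.6,0,0,0,-9.37,50]
[-0.05,0.03,0,0,0,-0.94,50, -0.1,0.07,0,0,0,-1.87,50, -0.15,0.1,0,0,0,-2.81,50, -0.2,0.13,0,0,0,-3.75,50, -0.25,0.17,0,0,0,-4.69,50, -0.3,0.2,0,0,0,-5.63,50]
# (0.5998, -0.1469, 0.2205, 44.6, 50, 16) mm/row 1 deg/row 5.6
[0.06,0,0,0,0,-0.94,50, 0.12,0,0,0,0,-1.87,50, 0.18,0,0,0,0,-2.81,50, 0.24,0,0,0,0,-3.75,50, 0.3,0,0,0,0,-4.69,50, 0.36,0,0,0,0,-5.62,50, 0.42,0,0,0,0,-6.56,50, 0.48,0,0,0,0,-7.5,50, 0.54,0,0,0,0,-8.44,50, 0.6,0,0,0,0,-9.37,50]
[0.03,0.05,0,0,0,-0.94,50, 0.07,0.1,0,0,0,-1.87,50, 0.1,0.15,0,0,0,-2.81,50, 0.13,0.2,0,0,0,-3.75,50, 0.17,0.25,0,0,0,-4.69,50, 0.2,0.3,0,0,0,-5.63,50]
```

>>> {"fn": "send_rows", "kwargs": {"motion": [0,0,-0.03,0,0,0,50,0,0,-0.03,0,0,0,50,0,0,-0.03,0,0,0,50,0,0,-0.03,0,0,0,50,0,0,-0.03,0,0,0,50,0,0,-0.03,0,0,0,50,0,0,-0.03,0,0,0,50,0,0,-0.03,0,0,0,50,0,0,-0.03,0,0,0,50,0,0,-0.03,0,0,0,50]}}

```text
time_s: 9.7
ee_pos: [0.5996, -0.1468, 0.2225]
tool_rot: [[0.702, -0.712, -0.0], [-0.712, -0.702, -0.0], [-0.0, 0.0, -1.0]]
force: [0.6, -1.0, -4.7]
finger_gap: 0.726
grip_force: 44.8
```

>>> {"fn": "send_rows", "kwargs": {"motion": [0,0,0,0,0,0,50,0,0,0,0,0,0,50,0,0,0,0,0,0,50,0,0,0,0,0,0,50,0,0,0,0,0,0,50,0,0,0,0,0,0,50]}}

```text
time_s: 10.2
ee_pos: [0.5996, -0.1467, 0.2225]
tool_rot: [[0.702, -0.712, 0.0], [-0.712, -0.702, -0.0], [0.0, 0.0, -1.0]]
force: [-0.6, -0.4, -5.0]
finger_gap: 0.724
grip_force: 44.8
```

>>> {"fn": "send_rows", "kwargs": {"motion": [0,0.03,0,0,0,-0.5,50,0,0.09,0,0,0,-1.4,50,0,0.15,0,0,0,-2.4,50,0,0.21,0,0,0,-3.4,50,0,0.27,0,0,0,-4.4,50,0,0.33,0,0,0,-5.4,50,0,0.4,0,0,0,-6.4,50,0,0.47,0,0,0,-7.4,50,0,0.54,0,0,0,-8.4,50,0,0.6,0,0,0,-9.37,50]}}

```text
time_s: 11.03
ee_pos: [0.5888, -0.1574, 0.2225]
tool_rot: [[0.981, 0.192, -0.0], [0.192, -0.981, -0.0], [-0.0, 0.0, -1.0]]
force: [-0.2, -0.4, -4.7]
finger_gap: 0.723
grip_force: 44.8
```

>>> {"fn": "send_rows", "kwargs": {"motion": [-0.05,0.03,0,0,0,-0.94,50,-0.1,0.07,0,0,0,-1.87,50,-0.15,0.1,0,0,0,-2.81,50,-0.2,0.13,0,0,0,-3.75,50,-0.25,0.17,0,0,0,-4.69,50,-0.28,0.19,0,0,0,-5.3,50,-0.3,0.2,0,0,0,-5.63,50,-0.3,0.2,0,0,0,-5.63,50,-0.3,0.2,0,0,0,-5.63,50,-0.3,0.2,0,0,0,-5.63,50]}}

```text
time_s: 11.87
ee_pos: [0.5825, -0.1636, 0.2225]
tool_rot: [[0.713, 0.701, -0.0], [0.701, -0.713, -0.0], [-0.0, 0.0, -1.0]]
force: [-0.9, 0.5, -4.9]
finger_gap: 0.724
grip_force: 44.8
```

>>> {"fn": "send_rows", "kwargs": {"motion": [0,0,0,0,0,0,50,0,0,0,0,0,0,50,0,0,0,0,0,0,50,0,0,0,0,0,0,50,0,0,0,0,0,0,50,0,0,0,0,0,0,50,0,0,0,0,0,0,50,0,0,0,0,0,0,50,0,0,0,0,0,0,50,0,0,0,0,0,0,50]}}

```text
time_s: 12.7
ee_pos: [0.5825, -0.1636, 0.2225]
tool_rot: [[0.712, 0.702, -0.0], [0.702, -0.712, 0.0], [-0.0, -0.0, -1.0]]
force: [-0.6, -0.0, -5.7]
finger_gap: 0.726
grip_force: 44.8
```

>>> {"fn": "send_rows", "kwargs": {"motion": [0,0,0,0,0,0,50,0,0,0,0,0,0,50,0,0,0,0,0,0,50,0,0,0,0,0,0,50,0,0,0,0,0,0,50]}}

```text
time_s: 13.12
ee_pos: [0.5825, -0.1636, 0.2225]
tool_rot: [[0.712, 0.702, 0.0], [0.702, -0.712, -0.0], [0.0, 0.0, -1.0]]
force: [0.4, -0.1, -4.9]
finger_gap: 0.725
grip_force: 44.8
```

```bash
python3 - <<'E'
from h import *
p,d=snap('side')
cv2.imwrite('pics/ph2.png',cv2.resize(p[80:280,120:440],None,fx=2.5,fy=2.5,interpolation=2)[:,:,::-1])
plan([(.5827,-.1637,.222,-45.4,50,1)])
E
```

```text
# (0.5827, -0.1637, 0.222, -45.4, 50, 1) mm/row 1 deg/row 0.0
[0,0.01,0.02,0,0,0,50]
```

View pics/ph2.png

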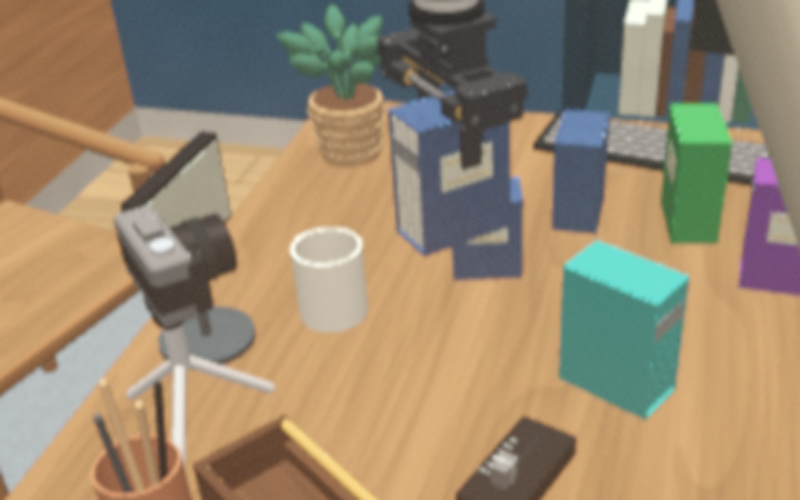

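>>> {"fn": "send_rows", "kwargs": {"motion": [0.03,0,0,0,0,-0.5,50,0.09,0,0,0,0,-1.4,50,0.15,0,0,0,0,-2.4,50,0.21,0,0,0,0,-3.4,50,0.27,0,0,0,0,-4.4,50,0.33,0,0,0,0,-5.4,50,0.4,0,0,0,0,-6.4,50,0.47,0,0,0,0,-7.4,50,0.54,0,0,0,0,-8.4,50,0.6,0,0,0,0,-9.37,50]}}

```text
time_s: 14.0
ee_pos: [0.5932, -0.153, 0.2225]
tool_rot: [[-0.192, 0.981, -0.0], [0.981, 0.192, 0.0], [0.0, -0.0, -1.0]]
force: [-0.1, -0.2, -4.7]
finger_gap: 0.721
grip_force: 44.8
```

>>> {"fn": "send_rows", "kwargs": {"motion": [0.03,0.05,0,0,0,-0.94,50,0.07,0.1,0,0,0,-1.87,50,0.1,0.15,0,0,0,-2.81,50,0.13,0.2,0,0,0,-3.75,50,0.17,0.25,0,0,0,-4.69,50,0.19,0.28,0,0,0,-5.3,50,0.2,0.3,0,0,0,-5.63,50,0.2,0.3,0,0,0,-5.63,50,0.2,0.3,0,0,0,-5.63,50,0.2,0.3,0,0,0,-5.63,50]}}

```text
time_s: 14.83
ee_pos: [0.5996, -0.1468, 0.2225]
tool_rot: [[-0.701, 0.713, -0.0], [0.713, 0.701, 0.0], [0.0, -0.0, -1.0]]
force: [0.1, 0.5, -4.5]
finger_gap: 0.724
grip_force: 44.8
```

>>> {"fn": "send_rows", "kwargs": {"motion": [0,0,0,0,0,0,50,0,0,0,0,0,0,50,0,0,0,0,0,0,50,0,0,0,0,0,0,50,0,0,0,0,0,0,50,0,0,0,0,0,0,50,0,0,0,0,0,0,50,0,0,0,0,0,0,50,0,0,0,0,0,0,50,0,0,0,0,0,0,50]}}

```text
time_s: 15.67
ee_pos: [0.5996, -0.1468, 0.2225]
tool_rot: [[-0.702, 0.712, 0.0], [0.712, 0.702, 0.0], [-0.0, 0.0, -1.0]]
force: [0.1, -0.2, -5.0]
finger_gap: 0.724
grip_force: 44.8
```

>>> {"fn": "send_rows", "kwargs": {"motion": [0,0,0,0,0,0,50,0,0,0,0,0,0,50,0,0,0,0,0,0,50,0,0,0,0,0,0,50,0,0,0,0,0,0,50]}}

```text
time_s: 16.08
ee_pos: [0.5996, -0.1468, 0.2225]
tool_rot: [[-0.702, 0.712, 0.0], [0.712, 0.702, -0.0], [-0.0, 0.0, -1.0]]
force: [0.7, 0.3, -4.8]
finger_gap: 0.731
grip_force: 44.8
```

```bash
python3 - <<'E'
from h import *
print(robot.observe()['ee_pos'])
plan([(.4356,.3768,.235,53.6,50,20)])
E
```

```text
[ 0.59958949 -0.14676133  0.22252849]
# (0.4356, 0.3768, 0.235, 53.6, 50, 20) mm/row 27 deg/row 0.5
[0.98,0.5,-0.02,0,0,-0.08,50, 1.95,1,-0.05,0,0,-0.15,50, 2.93,1.5,-0.07,0,0,-0.23,50, 3.9,2,-0.1,0,0,-0.3,50, 4.88,2.51,-0.12,0,0,-0.38,50, 5.86,3.01,-0.15,0,0,-0.45,50, 6.83,3.51,-0.17,0,0,-0.53,50, 7.81,4.01,-0.2,0,0,-0.6,50, 8.79,4.51,-0.22,0,0,-0.68,50, 9.76,5.01,-0.25,0,0,-0.75,50]
[0.93,0.58,-0.02,0,0,-0.08,50, 1.87,1.15,-0.05,0,0,-0.15,50, 2.8,1.73,-0.07,0,0,-0.23,50, 3.73,2.31,-0.1,0,0,-0.3,50, 4.67,2.88,-0.12,0,0,-0.38,50, 5.6,3.46,-0.15,0,0,-0.45,50, 6.54,4.04,-0.17,0,0,-0.53,50, 7.47,4.61,-0.2,0,0,-0.6,50, 8.4,5.19,-0.22,0,0,-0.68,50, 9.34,5.76,-0.25,0,0,-0.75,50]
```

>>> {"fn": "send_rows", "kwargs": {"motion": [0.5,0.25,0,0,0,0,50,1.5,0.75,-0.05,0,0,-0.15,50,2.6,1.35,-0.07,0,0,-0.23,50,3.7,1.9,-0.1,0,0,-0.3,50,4.8,2.45,-0.12,0,0,-0.38,50,5.86,3.01,-0.15,0,0,-0.45,50,6.83,3.51,-0.17,0,0,-0.53,50,7.81,4.01,-0.2,0,0,-0.6,50,8.79,4.51,-0.22,0,0,-0.68,50,9.76,5.01,-0.25,0,0,-0.75,50]}}

```text
time_s: 16.92
ee_pos: [0.5164, 0.1168, 0.229]
tool_rot: [[-0.756, 0.655, 0.0], [0.655, 0.756, 0.0], [-0.0, 0.0, -1.0]]
force: [-0.0, -0.1, -3.4]
finger_gap: 0.726
grip_force: 44.8
```

>>> {"fn": "send_rows", "kwargs": {"motion": [0.93,0.58,-0.02,0,0,-0.08,50,1.87,1.15,-0.05,0,0,-0.15,50,2.8,1.73,-0.07,0,0,-0.23,50,3.73,2.31,-0.1,0,0,-0.3,50,4.67,2.88,-0.12,0,0,-0.38,50,5.6,3.46,-0.15,0,0,-0.45,50,6.6,4.08,-0.17,0,0,-0.53,50,7.7,4.75,-0.2,0,0,-0.6,50,8.7,5.4,-0.22,0,0,-0.68,50,9.34,5.76,-0.25,0,0,-0.75,50]}}

```text
time_s: 17.75
ee_pos: [0.4336, 0.3795, 0.2351]
tool_rot: [[-0.806, 0.592, -0.0], [0.592, 0.806, 0.001], [0.001, 0.001, -1.0]]
force: [0.0, 0.1, -5.7]
finger_gap: 0.721
grip_force: 44.8
```

>>> {"fn": "send_rows", "kwargs": {"motion": [0,0,0,0,0,0,50,0,0,0,0,0,0,50,0,0,0,0,0,0,50]}}

```text
time_s: 18.0
ee_pos: [0.4352, 0.3764, 0.235]
tool_rot: [[-0.805, 0.594, -0.0], [0.594, 0.805, -0.0], [-0.0, -0.0, -1.0]]
force: [0.1, 0.9, -5.1]
finger_gap: 0.721
grip_force: 44.8
```

```bash
python3 - <<'E'
from h import *
s=robot.observe();print(s['ee_pos'],s['force'])
for n in ('top','side'):
    p,d=snap(n);W=world(n,d);hsv=cv2.cvtColor(p,cv2.COLOR_RGB2HSV);H,S=hsv[...,0],hsv[...,1]
    m=(H>100)&(H<125)&(S>90)&(np.hypot(W[...,0]-.4356,W[...,1]-.3768)<.1)&(W[...,2]>.07)
    q=W[m];u=np.array([.5934,.8049]);v=np.array([-u[1],u[0]]);c=np.array([.5314,.3062]);
    X=(q[:,:2]-c)@u;Y=(q[:,:2]-c)@v
    print(n,len(q),np.percentile(X,[1,99]),np.percentile(Y,[1,99]),np.percentile(q[:,2],[1,50,99]))
cv2.imwrite('pics/pl1.png',np.hstack([cv2.resize(np.load(f'/tmp/{n}.npz')['p'][y:y+140,x:x+140],(400,400),interpolation=2)[:,:,::-1] for n,x,y in(('top',110,120),('side',260,240))]))
plan([(.4356,.3768,.1575,53.6,50,8)])
E
```

```text
[0.43523251 0.37638316 0.23501353] [ 0.09641933  0.90979279 -5.10929025]
top 985 [-0.03908588  0.03052595] [0.0625111  0.11412066] [0.14733065 0.28028035 0.31374168]
side 1234 [-0.02962744  0.0311007 ] [0.08253546 0.17405337] [0.18649722 0.28828516 0.33162714]
# (0.4356, 0.3768, 0.1575, 53.6, 50, 8) mm/row 10 deg/row 0.0
[0,0,0.39,0,0,0,50, 0.01,0.01,0.78,0,0,0,50, 0.01,0.01,1.16,0,0,-0.01,50, 0.01,0.01,1.55,0,0,-0.01,50, 0.01,0.02,1.94,0,0,-0.01,50, 0.02,0.02,2.33,0,0,-0.01,50, 0.02,0.02,2.72,0,0,-0.01,50, 0.02,0.02,3.1,0,0,-0.02,50]
```

View pics/pl1.png

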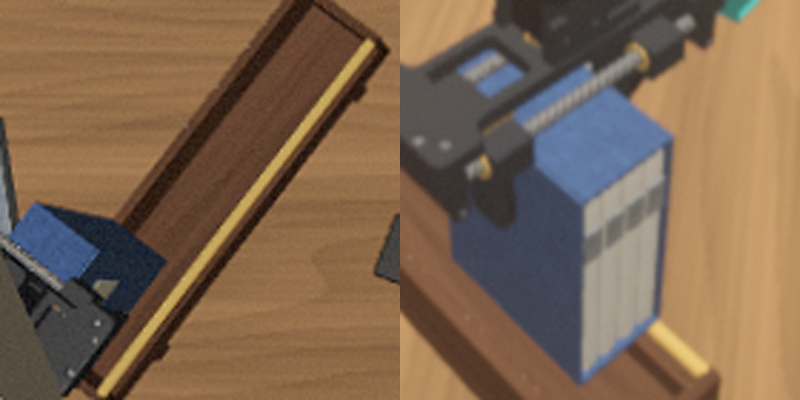

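>>> {"fn": "send_rows", "kwargs": {"motion": [0,0,0.4,0,0,0,50,0,0,0.8,0,0,0,50,0,0,1.3,0,0,0,50,0,0,1.8,0,0,0,50,0,0,2.2,0,0,0,50,0,0,2.6,0,0,0,50,0,0,2.85,0,0,0,50,0,0,3,0,0,0,50,0,0,3.05,0,0,0,50,0,0,3.05,0,0,0,50]}}

```text
time_s: 18.93
ee_pos: [0.4356, 0.3768, 0.1587]
tool_rot: [[-0.805, 0.594, 0.0], [0.594, 0.805, 0.0], [-0.0, 0.0, -1.0]]
force: [0.1, 0.0, -4.6]
finger_gap: 0.722
grip_force: 44.8
```

>>> {"fn": "send_rows", "kwargs": {"motion": [0,0,0.03,0,0,0,50,0,0,0.06,0,0,0,50,0,0,0.06,0,0,0,50]}}

```text
time_s: 19.18
ee_pos: [0.4356, 0.3768, 0.1575]
tool_rot: [[-0.805, 0.594, 0.0], [0.594, 0.805, 0.0], [-0.0, 0.0, -1.0]]
force: [-0.1, -0.7, -4.2]
finger_gap: 0.723
grip_force: 44.8
```

>>> {"fn": "send_rows", "kwargs": {"motion": [0,0,0.03,0,0,0,50,0,0,0.06,0,0,0,50,0,0,0.06,0,0,0,50]}}

```text
time_s: 19.43
ee_pos: [0.4358, 0.3768, 0.1564]
tool_rot: [[-0.805, 0.594, 0.001], [0.594, 0.805, 0.0], [-0.001, 0.001, -1.0]]
force: [0.2, -0.9, 1.2]
finger_gap: 0.722
grip_force: 44.8
```

>>> {"fn": "send_rows", "kwargs": {"motion": [0,0,0.02,0,0,0,50,0,0,0.04,0,0,0,50,0,0,0.04,0,0,0,50]}}

```text
time_s: 19.68
ee_pos: [0.4359, 0.3769, 0.1562]
tool_rot: [[-0.805, 0.594, 0.002], [0.594, 0.805, 0.001], [-0.001, 0.002, -1.0]]
force: [-1.7, -1.8, 8.0]
finger_gap: 0.727
grip_force: 44.9
```

>>> {"fn": "send_rows", "kwargs": {"motion": [0,0,0,0,0,0,84,0,0,0,0,0,0,84,0,0,0,0,0,0,84,0,0,0,0,0,0,84,0,0,-0.6,0,0,0,84,0,0,-1.4,0,0,0,84,0,0,-2.4,0,0,0,84,0,0,-3.6,0,0,0,84,0,0,-5,0,0,0,84,0,0,-6,0,0,0,84]}}

```text
time_s: 20.52
ee_pos: [0.4356, 0.3769, 0.3076]
tool_rot: [[-0.805, 0.594, 0.002], [0.594, 0.805, 0.001], [-0.001, 0.002, -1.0]]
force: [1.1, -1.0, 0.3]
finger_gap: 0.949
grip_force: 0.0
```

```bash
python3 - <<'E'
from h import *
rects('top');rects('side')
plan([(.474,-.12,.3,-60,88,17),(.4737,-.4335,.22,-180,88,18)])
E
```

```text
top px [405. 171.] 764 z [0.11  0.113 0.116] [ 571.8 -279.2] [86. 60.] 15.1
top px [467. 209.] 925 z [0.128 0.131 0.134] [ 473.7 -433.9] [ 59. 100.] 0.3
# (0.474, -0.12, 0.3, -60, 88, 17) mm/row 29 deg/row 6.7
[-0.77,-0.89,0.02,0,0,1.11,88, -1.53,-1.78,0.03,0.01,-0.01,2.23,88, -2.3,-2.67,0.05,0.01,-0.01,3.34,88, -3.06,-3.56,0.07,0.02,-0.01,4.45,88, -3.83,-4.45,0.09,0.02,-0.02,5.57,88, -4.6,-5.33,0.1,0.03,-0.02,6.68,88, -5.36,-6.22,0.12,0.03,-0.02,7.79,88, -6.13,-7.11,0.14,0.04,-0.02,8.91,88, -6.89,-8,0.16,0.04,-0.03,10.02,88, -7.66,-8.89,0.17,0.05,-0.03,11.13,88]
[-1.12,0.35,0.02,0,0,1.11,88, -2.24,0.71,0.04,0.01,-0.01,2.23,88, -3.36,1.06,0.07,0.01,-0.01,3.34,88, -4.48,1.42,0.09,0.02,-0.01,4.45,88, -5.59,1.77,0.11,0.02,-0.02,5.57,88, -6.71,2.12,0.13,0.03,-0.02,6.68,88, -7.83,2.48,0.15,0.03,-0.02,7.79,88]
# (0.4737, -0.4335, 0.22, -180, 88, 18) mm/row 18 deg/row 6.7
[-0.35,0.6,0.18,0,0,1.11,88, -0.7,1.21,0.36,0,0,2.22,88, -1.05,1.81,0.53,0,0,3.33,88, -1.4,2.41,0.71,0,0,4.44,88, -1.74,3.01,0.89,0,0,5.56,88, -2.09,3.62,1.07,0,0,6.67,88, -2.44,4.22,1.24,0,0,7.78,88, -2.79,4.82,1.42,0,0,8.89,88, -3.14,5.43,1.6,0,0,10,88, -3.49,6.03,1.78,0,0,11.11,88]
[0.42,0.56,0.18,0,0,1.11,88, 0.83,1.12,0.36,0,0,2.22,88, 1.25,1.68,0.53,0,0,3.33,88, 1.66,2.24,0.71,0,0,4.44,88, 2.08,2.8,0.89,0,0,5.56,88, 2.49,3.36,1.07,0,0,6.67,88, 2.91,3.91,1.24,0,0,7.78,88, 3.32,4.47,1.42,0,0,8.89,88]
```

>>> {"fn": "send_rows", "kwargs": {"motion": [-0.77,-0.89,0.02,0,0,1.11,88,-1.53,-1.78,0.03,0,0,2.23,88,-2.3,-2.67,0.05,0,0,3.34,88,-3.06,-3.56,0.07,0,0,4.45,88,-3.83,-4.45,0.09,0,0,5.57,88,-4.6,-5.33,0.1,0,0,6.68,88,-5.36,-6.22,0.12,0,0,7.79,88,-6.13,-7.11,0.14,0,0,8.91,88,-6.89,-8,0.16,0,0,10.02,88,-7.66,-8.89,0.17,0,0,11.13,88]}}

```text
time_s: 21.45
ee_pos: [0.4572, 0.0829, 0.2996]
tool_rot: [[0.234, 0.972, -0.001], [0.972, -0.234, 0.0], [-0.0, -0.001, -1.0]]
force: [0.6, 0.2, 0.7]
finger_gap: 0.998
grip_force: 0.0
```

>>> {"fn": "send_rows", "kwargs": {"motion": [-1.12,0.35,0.02,0,0,1.11,88,-2.24,0.71,0.04,0,0,2.23,88,-3.36,1.06,0.07,0,0,3.34,88,-4.48,1.42,0.09,0,0,4.45,88,-5.59,1.77,0.11,0,0,5.57,88,-6.71,2.12,0.13,0,0,6.68,88,-7.83,2.48,0.15,0,0,7.79,88]}}

```text
time_s: 22.03
ee_pos: [0.4729, -0.1219, 0.2958]
tool_rot: [[0.869, 0.496, -0.001], [0.496, -0.869, 0.001], [-0.001, -0.001, -1.0]]
force: [1.1, -0.4, 0.8]
finger_gap: 0.996
grip_force: 0.0
```

>>> {"fn": "send_rows", "kwargs": {"motion": [-0.35,0.6,0.18,0,0,1.11,88,-0.7,1.21,0.36,0,0,2.22,88,-1.05,1.81,0.53,0,0,3.33,88,-1.4,2.41,0.71,0,0,4.44,88,-1.74,3.01,0.89,0,0,5.56,88,-2.09,3.62,1.07,0,0,6.67,88,-2.44,4.22,1.24,0,0,7.78,88,-2.79,4.82,1.42,0,0,8.89,88,-3.14,5.43,1.6,0,0,10,88,-3.49,6.03,1.78,0,0,11.11,88]}}

```text
time_s: 22.87
ee_pos: [0.4729, -0.2954, 0.2509]
tool_rot: [[0.799, -0.601, -0.001], [-0.601, -0.799, 0.001], [-0.002, -0.0, -1.0]]
force: [-0.5, -0.5, 0.1]
finger_gap: 0.994
grip_force: 0.0
```

>>> {"fn": "send_rows", "kwargs": {"motion": [0.42,0.56,0.18,0,0,1.11,88,0.83,1.12,0.36,0,0,2.22,88,1.25,1.68,0.53,0,0,3.33,88,1.66,2.24,0.71,0,0,4.44,88,2.08,2.8,0.89,0,0,5.56,88,2.49,3.36,1.07,0,0,6.67,88,2.91,3.91,1.24,0,0,7.78,88,3.32,4.47,1.42,0,0,8.89,88,3.32,4.47,1.42,0,0,8.89,88,3.32,4.47,1.42,0,0,8.89,88]}}

```text
time_s: 23.7
ee_pos: [0.4728, -0.4339, 0.2153]
tool_rot: [[0.002, -1.0, -0.001], [-1.0, -0.002, 0.002], [-0.002, 0.001, -1.0]]
force: [0.2, 0.4, -0.8]
finger_gap: 0.998
grip_force: 0.0
```

```bash
cat >> h.py <<'E'
def ledge():
    u=np.array([.5934,.8049]);v=np.array([-u[1],u[0]]);c=np.array([.5314,.3062])
    for n in ('top','side'):
        p,d=snap(n);W=world(n,d);hsv=cv2.cvtColor(p,cv2.COLOR_RGB2HSV);H,S=hsv[...,0],hsv[...,1]
        X=(W[...,:2]-c)@u;Y=(W[...,:2]-c)@v
        m=(H>100)&(H<125)&(S>90)&(abs(X)<.06)&(abs(Y)<.22)&(W[...,2]>.16)
        k,l,st,cc=cv2.connectedComponentsWithStats(m.astype(np.uint8))
        for i in range(1,k):
            if st[i,4]<150: continue
            g=l==i;zt=np.percentile(W[g][:,2],97);g&=W[...,2]>zt-.008
            print(n,'top z %.3f'%zt,'X',np.percentile(X[g],[2,98]).round(3),'Y',np.percentile(Y[g],[2,98]).round(3), 'ang',round(cv2.minAreaRect((W[g][:,:2]*1000).astype(np.float32))[2],1))
E
python3 - <<'E'
from h import *
ledge(); rects('top');rects('side')
plan([(.4737,-.4338,.085,-180,88,1)])
E
```

```text
top top z 0.213 X [-0.029  0.033] Y [0.065 0.172] ang 53.1
side top z 0.212 X [-0.024  0.032] Y [0.07  0.172] ang 53.4
top px [405. 171.] 775 z [0.11  0.113 0.116] [ 571.7 -279.3] [86. 61.] 14.9
top px [455. 204.] 237 z [0.127 0.131 0.134] [ 473.6 -411.3] [59. 57.] 0.4
side px [353. 131.] 216 z [0.13  0.132 0.134] [ 471.3 -433.2] [ 55. 102.] 0.4
# (0.4737, -0.4338, 0.085, -180, 88, 1) mm/row 132 deg/row 0.2
[0.03,-0.01,5.28,0,0,0.03,88]
```

>>> {"fn": "send_rows", "kwargs": {"motion": [0.03,0,0.9,0,0,0,88,0.03,0,1.8,0,0,0,88,0.03,0,2.7,0,0,0,88,0.03,0,3.6,0,0,0,88,0.03,0,4.4,0,0,0,88,0.03,0,4.95,0,0,0,88,0.03,0,4.95,0,0,0,50,0.03,0,4.95,0,0,0,50,0.03,0,4.95,0,0,0,50,0.03,0,4.95,0,0,0,50]}}

```text
time_s: 24.73
ee_pos: [0.4735, -0.435, 0.0945]
tool_rot: [[0.001, -1.0, 0.001], [-1.0, -0.001, -0.002], [0.002, -0.001, -1.0]]
force: [-2.9, -0.4, 1.6]
finger_gap: 0.718
grip_force: 1.0
```

>>> {"fn": "send_rows", "kwargs": {"motion": [0,0,0,0,0,0,50,0,0,0,0,0,0,50,0,0,0,0,0,0,50]}}

```text
time_s: 24.98
ee_pos: [0.4734, -0.435, 0.0944]
tool_rot: [[0.001, -1.0, 0.001], [-1.0, -0.001, -0.002], [0.002, -0.001, -1.0]]
force: [-1.9, 2.1, 6.1]
finger_gap: 0.701
grip_force: 44.9
```

```bash
python3 - <<'E'
from h import *
s=robot.observe();c=s['ee_pos'];print(c,s['finger_gap'],s['force'])
rects('top');
zt=.2-.066+c[2];print('photo z',zt)
plan([(c[0],c[1],zt,-180,50,6)])
plan([(.6005,-.1462,zt,-135.4,50,14)],start=(c[0],c[1],zt,-180))
E
```

```text
[ 0.47339866 -0.43500166  0.09444228] 0.7009109234613073 [-1.90091605  2.0588819   6.05242357]
top px [405. 171.] 772 z [0.11  0.113 0.116] [ 571.7 -279.2] [86. 60.] 14.8
photo z 0.22844227750401389
# (np.float64(0.47339865866712794), np.float64(-0.4350016604222379), np.float64(0.22844227750401389), -180, 50, 6) mm/row 22 deg/row 0.0
[0,0,-0.89,0,0,0,50, 0,0,-1.79,0,-0.01,0,50, 0,0,-2.68,-0.01,-0.01,0,50, 0.01,0,-3.57,-0.01,-0.01,0.01,50, 0.01,-0.01,-4.47,-0.01,-0.01,0.01,50, 0.01,-0.01,-5.36,-0.01,-0.02,0.01,50]
# (0.6005, -0.1462, np.float64(0.22844227750401389), -135.4, 50, 14) mm/row 23 deg/row 3.2
[-0.83,-0.36,0,0,0,-0.53,50, -1.65,-0.73,0,0,0,-1.06,50, -2.48,-1.09,0,0,0,-1.59,50, -3.3,-1.45,0,0,0,-2.12,50, -4.13,-1.82,0,0,0,-2.65,50, -4.95,-2.18,0,0,0,-3.19,50, -5.78,-2.54,0,0,0,-3.72,50, -6.6,-2.91,0,0,0,-4.25,50, -7.43,-3.27,0,0,0,-4.78,50, -8.25,-3.63,0,0,0,-5.31,50]
[-0.51,-0.74,0,0,0,-0.53,50, -1.02,-1.49,0,0,0,-1.06,50, -1.53,-2.23,0,0,0,-1.59,50, -2.04,-2.98,0,0,0,-2.12,50]
```

>>> {"fn": "send_rows", "kwargs": {"motion": [0,0,-0.5,0,0,0,50,0,0,-1.2,0,0,0,50,0,0,-2,0,0,0,50,0,0,-2.9,0,0,0,50,0,0,-3.8,0,0,0,50,0,0,-4.7,0,0,0,50,0,0,-5.36,0,0,0,50,0,0,-5.36,0,0,0,50]}}

```text
time_s: 25.7
ee_pos: [0.4738, -0.4353, 0.2304]
tool_rot: [[0.001, -1.0, 0.004], [-1.0, -0.001, -0.005], [0.005, -0.004, -1.0]]
force: [0.9, -0.4, -4.5]
finger_gap: 0.702
grip_force: 44.9
```

>>> {"fn": "send_rows", "kwargs": {"motion": [-0.5,-0.2,0,0,0,-0.3,50,-1.3,-0.6,0,0,0,-0.8,50,-2.2,-1,0,0,0,-1.4,50,-3.1,-1.4,0,0,0,-2,50,-4,-1.8,0,0,0,-2.6,50,-4.95,-2.18,0,0,0,-3.19,50,-5.78,-2.54,0,0,0,-3.72,50,-6.6,-2.91,0,0,0,-4.25,50,-7.43,-3.27,0,0,0,-4.78,50,-8.25,-3.63,0,0,0,-5.31,50]}}

```text
time_s: 26.53
ee_pos: [0.5635, -0.226, 0.2249]
tool_rot: [[0.532, -0.847, -0.003], [-0.847, -0.532, 0.002], [-0.004, 0.001, -1.0]]
force: [1.0, -0.3, -3.7]
finger_gap: 0.7
grip_force: 44.9
```

>>> {"fn": "send_rows", "kwargs": {"motion": [-0.51,-0.74,0,0,0,-0.53,50,-1.02,-1.49,0,0,0,-1.06,50,-1.53,-2.23,0,0,0,-1.59,50,-1.85,-2.7,0,0,0,-1.9,50,-2.04,-2.98,0,0,0,-2.12,50,-2.04,-2.98,0,0,0,-2.12,50,-2.04,-2.98,0,0,0,-2.12,50]}}

```text
time_s: 27.12
ee_pos: [0.5998, -0.1459, 0.2264]
tool_rot: [[0.702, -0.712, -0.001], [-0.712, -0.702, 0.0], [-0.001, 0.001, -1.0]]
force: [-1.0, 0.2, -4.5]
finger_gap: 0.699
grip_force: 44.9
```

```bash
python3 - <<'E'
from h import *
rects('side',((.25,.28),))
ledge();rects('top')
plan([(.6005,-.1462,.2284,-135.4,50,1)])
plan([(.587,-.1595,.2284,-45.4,50,1),(.6005,-.1462,.2284,44.6,50,1)],start=(.6005,-.1462,.2284,-135.4))
p=np.load('/tmp/side.npz')['p']
cv2.imwrite('pics/ph3.png',cv2.resize(p[80:280,120:440],None,fx=2.5,fy=2.5,interpolation=2)[:,:,::-1])
E
```

```text
side px [294. 130.] 295 z [0.262 0.264 0.265] [ 597.8 -144.9] [59. 95.] 39.9
top top z 0.213 X [-0.029  0.033] Y [0.065 0.172] ang 53.6
side top z 0.212 X [-0.024  0.032] Y [0.07  0.172] ang 54.0
top px [407. 173.] 618 z [0.11  0.113 0.117] [ 571.7 -279.4] [87. 60.] 13.8
# (0.6005, -0.1462, 0.2284, -135.4, 50, 1) mm/row 2 deg/row 0.1
[0.01,-0.04,-0.06,0,0,-0.01,50]
# (0.587, -0.1595, 0.2284, -45.4, 50, 1) mm/row 19 deg/row 90.0
[0,0.76,0,0,0,-15,50]
# (0.6005, -0.1462, 0.2284, 44.6, 50, 1) mm/row 19 deg/row 90.0
[0.76,0,0,0,0,-15,50]
```

View pics/ph3.png

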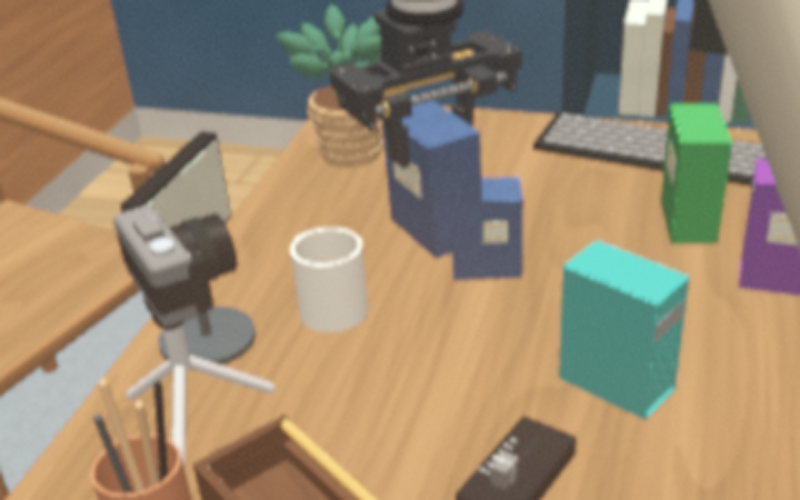

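>>> {"fn": "send_rows", "kwargs": {"motion": [0,0,-0.05,0,0,0,50,0,0,-0.05,0,0,0,50,0,0,-0.05,0,0,0,50,0,0,-0.05,0,0,0,50,0,0,-0.05,0,0,0,50,0,0,-0.05,0,0,0,50,0,0,-0.05,0,0,0,50,0,0,-0.05,0,0,0,50,0,0,-0.05,0,0,0,50,0,0,-0.05,0,0,0,50]}}

```text
time_s: 28.15
ee_pos: [0.6001, -0.1457, 0.2283]
tool_rot: [[0.703, -0.712, 0.0], [-0.712, -0.703, -0.0], [0.0, -0.0, -1.0]]
force: [0.4, -0.4, -4.7]
finger_gap: 0.702
grip_force: 44.9
```

>>> {"fn": "send_rows", "kwargs": {"motion": [0,0,0,0,0,0,50,0,0,0,0,0,0,50,0,0,0,0,0,0,50,0,0,0,0,0,0,50,0,0,0,0,0,0,50,0,0,0,0,0,0,50]}}

```text
time_s: 28.65
ee_pos: [0.6, -0.1457, 0.2283]
tool_rot: [[0.703, -0.712, 0.0], [-0.712, -0.703, -0.0], [0.0, -0.0, -1.0]]
force: [0.6, -0.4, -4.9]
finger_gap: 0.698
grip_force: 44.9
```

>>> {"fn": "send_rows", "kwargs": {"motion": [0,0.02,0,0,0,-0.5,50,0,0.07,0,0,0,-1.4,50,0,0.12,0,0,0,-2.4,50,0,0.17,0,0,0,-3.4,50,0,0.22,0,0,0,-4.4,50,0,0.27,0,0,0,-5.4,50,0,0.32,0,0,0,-6.4,50,0,0.37,0,0,0,-7.4,50,0,0.42,0,0,0,-8.4,50,0,0.47,0,0,0,-9.37,50]}}

```text
time_s: 29.48
ee_pos: [0.5916, -0.154, 0.2282]
tool_rot: [[0.981, 0.193, -0.0], [0.193, -0.981, -0.0], [-0.0, 0.0, -1.0]]
force: [0.2, -0.6, -4.2]
finger_gap: 0.702
grip_force: 44.9
```

>>> {"fn": "send_rows", "kwargs": {"motion": [-0.04,0.03,0,0,0,-0.94,50,-0.08,0.05,0,0,0,-1.87,50,-0.12,0.08,0,0,0,-2.81,50,-0.16,0.11,0,0,0,-3.75,50,-0.2,0.13,0,0,0,-4.69,50,-0.22,0.15,0,0,0,-5.3,50,-0.24,0.16,0,0,0,-5.63,50,-0.24,0.16,0,0,0,-5.63,50,-0.24,0.16,0,0,0,-5.63,50,-0.24,0.16,0,0,0,-5.63,50]}}

```text
time_s: 30.32
ee_pos: [0.5865, -0.159, 0.2283]
tool_rot: [[0.712, 0.702, 0.0], [0.702, -0.712, -0.0], [-0.0, 0.0, -1.0]]
force: [0.1, -0.9, -4.3]
finger_gap: 0.699
grip_force: 44.9
```

>>> {"fn": "send_rows", "kwargs": {"motion": [0,0,0,0,0,0,50,0,0,0,0,0,0,50,0,0,0,0,0,0,50,0,0,0,0,0,0,50,0,0,0,0,0,0,50,0,0,0,0,0,0,50,0,0,0,0,0,0,50,0,0,0,0,0,0,50,0,0,0,0,0,0,50,0,0,0,0,0,0,50]}}

```text
time_s: 31.15
ee_pos: [0.5865, -0.159, 0.2283]
tool_rot: [[0.712, 0.702, -0.0], [0.702, -0.712, 0.0], [0.0, -0.0, -1.0]]
force: [-0.2, -0.3, -4.5]
finger_gap: 0.697
grip_force: 44.9
```

>>> {"fn": "send_rows", "kwargs": {"motion": [0,0,0,0,0,0,50,0,0,0,0,0,0,50,0,0,0,0,0,0,50,0,0,0,0,0,0,50,0,0,0,0,0,0,50]}}

```text
time_s: 31.57
ee_pos: [0.5865, -0.159, 0.2282]
tool_rot: [[0.712, 0.703, 0.0], [0.703, -0.712, 0.0], [0.0, 0.0, -1.0]]
force: [0.9, -0.3, -4.2]
finger_gap: 0.699
grip_force: 44.9
```

>>> {"fn": "send_rows", "kwargs": {"motion": [0.02,0,0,0,0,-0.5,50,0.07,0,0,0,0,-1.4,50,0.12,0,0,0,0,-2.4,50,0.17,0,0,0,0,-3.4,50,0.22,0,0,0,0,-4.4,50,0.27,0,0,0,0,-5.4,50,0.32,0,0,0,0,-6.4,50,0.37,0,0,0,0,-7.4,50,0.42,0,0,0,0,-8.4,50,0.47,0,0,0,0,-9.37,50]}}

```text
time_s: 32.4
ee_pos: [0.5949, -0.1507, 0.2282]
tool_rot: [[-0.193, 0.981, -0.0], [0.981, 0.193, 0.0], [0.0, -0.0, -1.0]]
force: [0.3, -0.0, -4.6]
finger_gap: 0.7
grip_force: 44.9
```

>>> {"fn": "send_rows", "kwargs": {"motion": [0.03,0.04,0,0,0,-0.94,50,0.05,0.08,0,0,0,-1.87,50,0.08,0.12,0,0,0,-2.81,50,0.11,0.16,0,0,0,-3.75,50,0.13,0.2,0,0,0,-4.69,50,0.15,0.22,0,0,0,-5.3,50,0.16,0.24,0,0,0,-5.63,50,0.16,0.24,0,0,0,-5.63,50,0.16,0.24,0,0,0,-5.63,50,0.16,0.24,0,0,0,-5.63,50]}}

```text
time_s: 33.23
ee_pos: [0.6, -0.1457, 0.2282]
tool_rot: [[-0.702, 0.713, 0.0], [0.713, 0.702, -0.0], [-0.0, -0.0, -1.0]]
force: [-0.1, -0.1, -4.4]
finger_gap: 0.702
grip_force: 44.9
```

>>> {"fn": "send_rows", "kwargs": {"motion": [0,0,0,0,0,0,50,0,0,0,0,0,0,50,0,0,0,0,0,0,50,0,0,0,0,0,0,50,0,0,0,0,0,0,50,0,0,0,0,0,0,50,0,0,0,0,0,0,50,0,0,0,0,0,0,50,0,0,0,0,0,0,50,0,0,0,0,0,0,50]}}

```text
time_s: 34.07
ee_pos: [0.6, -0.1457, 0.2282]
tool_rot: [[-0.702, 0.712, -0.0], [0.712, 0.702, -0.0], [0.0, -0.0, -1.0]]
force: [0.6, -0.2, -4.8]
finger_gap: 0.698
grip_force: 44.9
```

>>> {"fn": "send_rows", "kwargs": {"motion": [0,0,0,0,0,0,50,0,0,0,0,0,0,50,0,0,0,0,0,0,50,0,0,0,0,0,0,50,0,0,0,0,0,0,50]}}

```text
time_s: 34.48
ee_pos: [0.6001, -0.1457, 0.2283]
tool_rot: [[-0.703, 0.712, 0.0], [0.712, 0.703, -0.0], [-0.0, 0.0, -1.0]]
force: [0.3, -0.2, -4.2]
finger_gap: 0.699
grip_force: 44.9
```

```bash
python3 - <<'E'
from h import *
c=np.array([.5314,.3062]);v=np.array([-.8049,.5934])
t=c-.012*v;print(robot.observe()['ee_pos'],t)
plan([(t[0],t[1],.235,53.6,50,17)])
E
```

```text
[ 0.60005585 -0.14567315  0.22826713] [0.5410588 0.2990792]
# (np.float64(0.5410588), np.float64(0.29907920000000005), 0.235, 53.6, 50, 17) mm/row 26 deg/row 0.5
[0.84,0.64,-0.02,0,0,-0.09,50, 1.68,1.27,-0.03,0,0,-0.18,50, 2.53,1.91,-0.05,0,0,-0.26,50, 3.37,2.55,-0.06,0,0,-0.35,50, 4.21,3.18,-0.08,0,0,-0.44,50, 5.05,3.82,-0.1,0,0,-0.53,50, 5.9,4.46,-0.11,0,0,-0.62,50, 6.74,5.09,-0.13,0,0,-0.7,50, 7.58,5.73,-0.14,0,0,-0.79,50, 8.42,6.36,-0.16,0,0,-0.88,50]
[0.78,0.71,-0.02,0,0,-0.09,50, 1.56,1.42,-0.03,0,0,-0.18,50, 2.34,2.13,-0.05,0,0,-0.26,50, 3.12,2.84,-0.06,0,0,-0.35,50, 3.9,3.56,-0.08,0,0,-0.44,50, 4.68,4.27,-0.1,0,0,-0.53,50, 5.46,4.98,-0.11,0,0,-0.62,50]
```

>>> {"fn": "send_rows", "kwargs": {"motion": [0.4,0.3,0,0,0,0,50,1.2,0.9,-0.03,0,0,-0.1,50,2.1,1.6,-0.05,0,0,-0.2,50,3.1,2.35,-0.06,0,0,-0.3,50,4.1,3.1,-0.08,0,0,-0.4,50,5.05,3.82,-0.1,0,0,-0.53,50,5.9,4.46,-0.11,0,0,-0.62,50,6.74,5.09,-0.13,0,0,-0.7,50,7.58,5.73,-0.14,0,0,-0.79,50,8.42,6.36,-0.16,0,0,-0.88,50]}}

```text
time_s: 35.32
ee_pos: [0.5645, 0.1179, 0.2324]
tool_rot: [[-0.766, 0.643, 0.0], [0.643, 0.766, 0.0], [0.0, 0.0, -1.0]]
force: [0.5, 0.6, -3.7]
finger_gap: 0.7
grip_force: 44.9
```

>>> {"fn": "send_rows", "kwargs": {"motion": [0.78,0.71,-0.02,0,0,-0.09,50,1.56,1.42,-0.03,0,0,-0.18,50,2.34,2.13,-0.05,0,0,-0.26,50,3.12,2.84,-0.06,0,0,-0.35,50,3.9,3.56,-0.08,0,0,-0.44,50,4.6,4.2,-0.1,0,0,-0.53,50,5.1,4.65,-0.11,0,0,-0.6,50,5.46,4.98,-0.11,0,0,-0.62,50,5.46,4.98,-0.11,0,0,-0.62,50,5.46,4.98,-0.11,0,0,-0.62,50]}}

```text
time_s: 36.15
ee_pos: [0.5407, 0.2993, 0.2349]
tool_rot: [[-0.806, 0.592, -0.0], [0.592, 0.806, -0.0], [-0.0, -0.0, -1.0]]
force: [0.4, -0.2, -4.0]
finger_gap: 0.703
grip_force: 44.9
```

```bash
python3 - <<'E'
from h import *
print(robot.observe()['ee_pos']);ledge();rects('top')
plan([(.5411,.2991,.1555,53.6,50,1)])
E
```

```text
[0.54070336 0.29925942 0.23489457]
top top z 0.277 X [-0.037  0.03 ] Y [-0.06  -0.037] ang 54.1
side top z 0.273 X [-0.029  0.029] Y [-0.023  0.035] ang 53.3
side top z 0.212 X [-0.025  0.032] Y [0.068 0.172] ang 52.6
top px [405. 171.] 772 z [0.11  0.113 0.117] [ 571.8 -279.3] [86. 61.] 14.7
# (0.5411, 0.2991, 0.1555, 53.6, 50, 1) mm/row 80 deg/row 0.0
[0.03,0.03,3.18,0,0,-0.01,50]
```

Descend: contact at TCP ≈ 0.1544.

>>> {"fn": "send_rows", "kwargs": {"motion": [0,0,0.4,0,0,0,50,0,0,0.9,0,0,0,50,0,0,1.4,0,0,0,50,0,0,1.9,0,0,0,50,0,0,2.3,0,0,0,50,0,0,2.7,0,0,0,50,0,0,2.95,0,0,0,50,0,0,3.08,0,0,0,50,0,0,3.12,0,0,0,50,0,0,3.12,0,0,0,50]}}

```text
time_s: 37.13
ee_pos: [0.5412, 0.299, 0.1572]
tool_rot: [[-0.805, 0.593, 0.0], [0.593, 0.805, 0.0], [-0.0, 0.0, -1.0]]
force: [-0.0, 0.2, -4.7]
finger_gap: 0.699
grip_force: 44.9
```

>>> {"fn": "send_rows", "kwargs": {"motion": [0,0,0.03,0,0,0,50,0,0,0.06,0,0,0,50,0,0,0.06,0,0,0,50]}}

```text
time_s: 37.38
ee_pos: [0.5411, 0.299, 0.1557]
tool_rot: [[-0.805, 0.593, 0.0], [0.593, 0.805, 0.0], [-0.0, 0.0, -1.0]]
force: [-1.1, -0.5, -4.4]
finger_gap: 0.7
grip_force: 44.9
```

>>> {"fn": "send_rows", "kwargs": {"motion": [0,0,0.02,0,0,0,50,0,0,0.04,0,0,0,50,0,0,0.04,0,0,0,50]}}

```text
time_s: 37.63
ee_pos: [0.5412, 0.299, 0.1546]
tool_rot: [[-0.805, 0.593, 0.0], [0.593, 0.805, 0.0], [-0.0, 0.0, -1.0]]
force: [-0.4, 0.4, -3.6]
finger_gap: 0.694
grip_force: 44.9
```

>>> {"fn": "send_rows", "kwargs": {"motion": [0,0,0.02,0,0,0,50,0,0,0.04,0,0,0,50,0,0,0.04,0,0,0,50]}}

```text
time_s: 37.88
ee_pos: [0.5413, 0.2989, 0.1545]
tool_rot: [[-0.805, 0.593, 0.001], [0.593, 0.805, 0.0], [-0.001, 0.001, -1.0]]
force: [-1.1, -1.1, 5.2]
finger_gap: 0.699
grip_force: 44.8
```

>>> {"fn": "send_rows", "kwargs": {"motion": [0,0,0.02,0,0,0,50,0,0,0.02,0,0,0,50]}}

```text
time_s: 38.05
ee_pos: [0.5413, 0.2989, 0.1544]
tool_rot: [[-0.805, 0.593, 0.002], [0.593, 0.805, 0.0], [-0.001, 0.001, -1.0]]
force: [-1.1, -1.1, 8.4]
finger_gap: 0.7
grip_force: 44.8
```

Landed; release, rise, relook, and plan the small set.

>>> {"fn": "send_rows", "kwargs": {"motion": [0,0,0,0,0,0,84,0,0,0,0,0,0,84,0,0,0,0,0,0,84,0,0,0,0,0,0,84,0,0,-0.6,0,0,0,84,0,0,-1.4,0,0,0,84,0,0,-2.4,0,0,0,84,0,0,-3.6,0,0,0,84,0,0,-5,0,0,0,84,0,0,-5,0,0,0,84]}}

```text
time_s: 38.88
ee_pos: [0.5425, 0.2996, 0.2849]
tool_rot: [[-0.805, 0.593, 0.011], [0.593, 0.805, 0.004], [-0.007, 0.009, -1.0]]
force: [0.0, -0.6, 1.1]
finger_gap: 0.957
grip_force: 0.0
```

```bash
python3 - <<'E'
from h import *
ledge();rects('top');rects('side',((.105,.122),))
print(robot.observe()['ee_pos'])
plan([(.5718,-.279,.22,-75.5,88,21)])
E
```

```text
top top z 0.196 X [-0.026  0.033] Y [-0.061 -0.031] ang 64.0
side top z 0.194 X [-0.024  0.031] Y [-0.056  0.035] ang 54.0
side top z 0.212 X [-0.025  0.032] Y [0.069 0.172] ang 52.3
top px [405. 171.] 771 z [0.11  0.113 0.117] [ 571.5 -279.1] [86. 61.] 15.0
[0.54071566 0.29885108 0.27649257]
# (0.5718, -0.279, 0.22, -75.5, 88, 21) mm/row 28 deg/row 6.1
[-0.7,-0.85,0.11,0,0,1.02,88, -1.4,-1.7,0.22,0,0,2.05,88, -2.1,-2.55,0.32,0,0,3.07,88, -2.8,-3.4,0.43,-0.01,0,4.1,88, -3.5,-4.25,0.54,-0.01,0,5.12,88, -4.2,-5.11,0.65,-0.01,0,6.15,88, -4.9,-5.96,0.76,-0.01,0,7.17,88, -5.6,-6.81,0.87,-0.01,0.01,8.2,88, -6.3,-7.66,0.97,-0.01,0.01,9.22,88, -7.01,-8.51,1.08,-0.01,0.01,10.25,88]
[-1.08,0.21,0.11,0,0,1.02,88, -2.16,0.42,0.21,0,0,2.05,88, -3.25,0.63,0.32,0,0,3.07,88, -4.33,0.84,0.43,-0.01,0,4.1,88, -5.41,1.05,0.54,-0.01,0,5.12,88, -6.49,1.26,0.64,-0.01,0,6.15,88, -7.58,1.47,0.75,-0.01,0,7.17,88, -8.66,1.67,0.86,-0.01,0.01,8.2,88, -9.74,1.88,0.96,-0.01,0.01,9.22,88, -10.82,2.09,1.07,-0.01,0.01,10.25,88]
[-0.33,1.05,0.11,0,0,1.02,88]
```

>>> {"fn": "send_rows", "kwargs": {"motion": [-0.7,-0.85,0.11,0,0,1.02,88,-1.4,-1.7,0.22,0,0,2.05,88,-2.1,-2.55,0.32,0,0,3.07,88,-2.8,-3.4,0.43,0,0,4.1,88,-3.5,-4.25,0.54,0,0,5.12,88,-4.2,-5.11,0.65,0,0,6.15,88,-4.9,-5.96,0.76,0,0,7.17,88,-5.6,-6.81,0.87,0,0,8.2,88,-6.3,-7.66,0.97,0,0,9.22,88,-7.01,-8.51,1.08,0,0,10.25,88]}}

```text
time_s: 39.92
ee_pos: [0.5554, 0.0225, 0.2493]
tool_rot: [[0.142, 0.99, -0.003], [0.99, -0.142, 0.001], [0.0, -0.003, -1.0]]
force: [-0.2, -0.4, 0.6]
finger_gap: 0.998
grip_force: 0.0
```

>>> {"fn": "send_rows", "kwargs": {"motion": [-1.08,0.21,0.11,0,0,1.02,88,-2.16,0.42,0.21,0,0,2.05,88,-3.25,0.63,0.32,0,0,3.07,88,-4.33,0.84,0.43,0,0,4.1,88,-5.41,1.05,0.54,0,0,5.12,88,-6.49,1.26,0.64,0,0,6.15,88,-7.58,1.47,0.75,0,0,7.17,88,-8.66,1.67,0.86,0,0,8.2,88,-9.74,1.88,0.96,0,0,9.22,88,-10.82,2.09,1.07,0,0,10.25,88]}}

```text
time_s: 40.75
ee_pos: [0.5702, -0.2525, 0.2223]
tool_rot: [[0.938, 0.347, -0.003], [0.347, -0.938, 0.002], [-0.002, -0.003, -1.0]]
force: [0.2, -0.1, -0.9]
finger_gap: 1.001
grip_force: 0.0
```

>>> {"fn": "send_rows", "kwargs": {"motion": [-0.33,1.05,0.11,0,0,1.02,88,-0.33,1.05,0.11,0,0,1.02,88,-0.33,1.05,0.11,0,0,1.02,88]}}

```text
time_s: 41.0
ee_pos: [0.5716, -0.2795, 0.2194]
tool_rot: [[0.968, 0.25, -0.003], [0.25, -0.968, 0.002], [-0.002, -0.003, -1.0]]
force: [-0.5, -0.4, -0.1]
finger_gap: 0.997
grip_force: 0.0
```

```bash
python3 - <<'E'
from h import *
ledge();rects('top',((.105,.122),));rects('side',((.105,.122),))
print(robot.observe()['ee_pos'])
plan([(.5718,-.279,.062,-75.3,88,1)])
p=np.load('/tmp/side.npz')['p']
cv2.imwrite('pics/g3.png',cv2.resize(p[80:400,120:440],(600,600),interpolation=2)[:,:,::-1])
E
```

```text
top top z 0.195 X [-0.027  0.032] Y [-0.06   0.035] ang 54.0
top top z 0.214 X [-0.029  0.033] Y [0.065 0.172] ang 53.8
side top z 0.193 X [-0.023  0.03 ] Y [-0.054  0.035] ang 52.7
side top z 0.212 X [-0.025  0.033] Y [0.069 0.172] ang 52.1
[ 0.57229673 -0.27756931  0.2214058 ]
# (0.5718, -0.279, 0.062, -75.3, 88, 1) mm/row 159 deg/row 0.1
[-0.03,0.05,6.38,-0.01,0,-0.01,88]
```

View pics/g3.png

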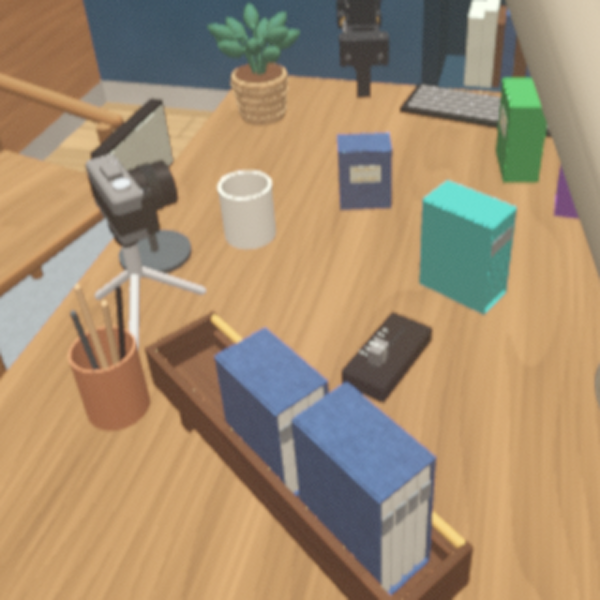

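>>> {"fn": "send_rows", "kwargs": {"motion": [-0.03,0.05,1,0,0,0,88,-0.03,0.05,2.1,0,0,0,88,-0.03,0.05,3.2,0,0,0,88,-0.03,0.05,4.2,0,0,0,88,-0.03,0.05,5.1,0,0,0,88,-0.03,0.05,5.9,0,0,0,88,-0.03,0.05,6.38,0,0,0,88,-0.03,0.05,6.38,0,0,0,88,-0.03,0.05,6.38,0,0,0,50,-0.03,0.05,6.38,0,0,0,50]}}

```text
time_s: 42.03
ee_pos: [0.5724, -0.28, 0.0633]
tool_rot: [[0.968, 0.252, 0.002], [0.252, -0.968, -0.001], [0.001, 0.002, -1.0]]
force: [0.8, 0.6, 0.7]
finger_gap: 0.869
grip_force: 0.0
```

>>> {"fn": "send_rows", "kwargs": {"motion": [0,0,0,0,0,0,50,0,0,0,0,0,0,50,0,0,0,0,0,0,50,0,0,0,0,0,0,50,0,0,0,0,0,0,50]}}

```text
time_s: 42.45
ee_pos: [0.5722, -0.2804, 0.0629]
tool_rot: [[0.968, 0.251, 0.001], [0.251, -0.968, -0.001], [0.001, 0.001, -1.0]]
force: [0.7, 0.2, 6.0]
finger_gap: 0.681
grip_force: 45.0
```

```bash
python3 - <<'E'
from h import *
s=robot.observe();c=s['ee_pos'];print(c,s['finger_gap'],s['force'],s['grip_force'])
zt=.2-.057+c[2];print('photo z',zt)
plan([(c[0],c[1],zt,-75.3,50,1)])
plan([(.6012,-.1455,zt,-135.4,50,12)],start=(c[0],c[1],zt,-75.3))
E
```

```text
[ 0.57220048 -0.28044605  0.06294178] 0.6808105692494737 [0.66312802 0.19664776 6.03410809] 45.001420145854354
photo z 0.20594178366927096
# (np.float64(0.5722004838139136), np.float64(-0.28044604735155537), np.float64(0.20594178366927096), -75.3, 50, 1) mm/row 143 deg/row 0.2
[0.01,0.01,-5.72,0.01,-0.01,-0.03,50]
# (0.6012, -0.1455, np.float64(0.20594178366927096), -135.4, 50, 12) mm/row 12 deg/row 5.0
[0.21,-0.41,0,0,0,0.83,50, 0.42,-0.82,0,0,0,1.67,50, 0.62,-1.23,0,0,0,2.5,50, 0.83,-1.64,0,0,0,3.34,50, 1.04,-2.05,0,0,0,4.17,50, 1.25,-2.46,0,0,0,5.01,50, 1.45,-2.87,0,0,0,5.84,50, 1.66,-3.28,0,0,0,6.68,50, 1.87,-3.7,0,0,0,7.51,50, 2.08,-4.11,0,0,0,8.35,50]
[-0.18,-0.42,0,0,0,0.83,50, -0.36,-0.85,0,0,0,1.67,50]
```

>>> {"fn": "send_rows", "kwargs": {"motion": [0,0,-0.5,0,0,0,50,0,0,-1.2,0,0,0,50,0,0,-2,0,0,0,50,0,0,-2.9,0,0,0,50,0,0,-3.8,0,0,0,50,0,0,-4.7,0,0,0,50,0,0,-5.4,0,0,0,50,0,0,-5.72,0,0,0,50,0,0,-5.72,0,0,0,50]}}

```text
time_s: 43.2
ee_pos: [0.5722, -0.2805, 0.2064]
tool_rot: [[0.968, 0.251, 0.002], [0.251, -0.968, -0.002], [0.002, 0.002, -1.0]]
force: [-0.2, -0.5, -1.8]
finger_gap: 0.675
grip_force: 45.0
```

>>> {"fn": "send_rows", "kwargs": {"motion": [0.1,-0.2,0,0,0,0.5,50,0.35,-0.7,0,0,0,1.4,50,0.62,-1.2,0,0,0,2.4,50,0.83,-1.64,0,0,0,3.34,50,1.04,-2.05,0,0,0,4.17,50,1.25,-2.46,0,0,0,5.01,50,1.45,-2.87,0,0,0,5.84,50,1.66,-3.28,0,0,0,6.68,50,1.87,-3.7,0,0,0,7.51,50,2.08,-4.11,0,0,0,8.35,50]}}

```text
time_s: 44.03
ee_pos: [0.596, -0.1669, 0.203]
tool_rot: [[0.811, -0.585, -0.003], [-0.585, -0.811, 0.001], [-0.003, 0.001, -1.0]]
force: [-0.8, 0.6, -1.6]
finger_gap: 0.679
grip_force: 45.0
```

>>> {"fn": "send_rows", "kwargs": {"motion": [-0.18,-0.42,0,0,0,0.83,50,-0.3,-0.7,0,0,0,1.4,50,-0.36,-0.85,0,0,0,1.67,50,-0.36,-0.85,0,0,0,1.67,50,-0.36,-0.85,0,0,0,1.67,50]}}

```text
time_s: 44.45
ee_pos: [0.6011, -0.1451, 0.2036]
tool_rot: [[0.7, -0.714, -0.002], [-0.714, -0.7, 0.001], [-0.002, 0.001, -1.0]]
force: [0.3, -0.3, -1.6]
finger_gap: 0.676
grip_force: 45.0
```

```bash
python3 - <<'E'
from h import *
rects('side',((.245,.27),));ledge()
print(robot.observe()['ee_pos'])
plan([(.6012,-.1455,.2059,-135.4,50,1)])
plan([(.5913,-.1553,.2059,-45.4,50,16),(.6012,-.1455,.2059,44.6,50,16)],start=(.6012,-.1455,.2059,-135.4))
E
```

```text
top top z 0.195 X [-0.027  0.032] Y [-0.06   0.035] ang 53.6
top top z 0.213 X [-0.029  0.033] Y [0.065 0.172] ang 53.0
side top z 0.193 X [-0.022  0.03 ] Y [-0.054  0.035] ang 53.9
side top z 0.212 X [-0.025  0.032] Y [0.069 0.172] ang 53.5
[ 0.60126665 -0.14556603  0.20441185]
# (0.6012, -0.1455, 0.2059, -135.4, 50, 1) mm/row 1 deg/row 0.2
[0,0,-0.06,0,0.01,-0.03,50]
# (0.5913, -0.1553, 0.2059, -45.4, 50, 16) mm/row 1 deg/row 5.6
[0,0.03,0,0,0,-0.94,50, 0,0.07,0,0,0,-1.87,50, 0,0.1,0,0,0,-2.81,50, 0,0.14,0,0,0,-3.75,50, 0,0.17,0,0,0,-4.69,50, 0,0.21,0,0,0,-5.62,50, 0,0.24,0,0,0,-6.56,50, 0,0.28,0,0,0,-7.5,50, 0,0.31,0,0,0,-8.44,50, 0,0.35,0,0,0,-9.37,50]
[-0.03,0.02,0,0,0,-0.94,50, -0.06,0.04,0,0,0,-1.87,50, -0.09,0.06,0,0,0,-2.81,50, -0.12,0.08,0,0,0,-3.75,50, -0.14,0.1,0,0,0,-4.69,50, -0.17,0.12,0,0,0,-5.63,50]
# (0.6012, -0.1455, 0.2059, 44.6, 50, 16) mm/row 1 deg/row 5.6
[0.03,0,0,0,0,-0.94,50, 0.07,0,0,0,0,-1.87,50, 0.1,0,0,0,0,-2.81,50, 0.14,0,0,0,0,-3.75,50, 0.17,0,0,0,0,-4.69,50, 0.21,0,0,0,0,-5.62,50, 0.24,0,0,0,0,-6.56,50, 0.28,0,0,0,0,-7.5,50, 0.31,0,0,0,0,-8.44,50, 0.35,0,0,0,0,-9.37,50]
[0.02,0.03,0,0,0,-0.94,50, 0.04,0.06,0,0,0,-1.87,50, 0.06,0.09,0,0,0,-2.81,50, 0.08,0.12,0,0,0,-3.75,50, 0.1,0.14,0,0,0,-4.69,50, 0.12,0.17,0,0,0,-5.63,50]
```

>>> {"fn": "send_rows", "kwargs": {"motion": [0,0,-0.03,0,0,-0.03,50,0,0,-0.03,0,0,-0.03,50,0,0,-0.03,0,0,-0.03,50,0,0,-0.03,0,0,-0.03,50,0,0,-0.03,0,0,-0.03,50,0,0,-0.03,0,0,-0.03,50,0,0,-0.03,0,0,-0.03,50,0,0,-0.03,0,0,-0.03,50,0,0,-0.03,0,0,-0.03,50,0,0,-0.03,0,0,-0.03,50]}}

```text
time_s: 45.43
ee_pos: [0.6015, -0.1452, 0.2057]
tool_rot: [[0.702, -0.712, -0.0], [-0.712, -0.702, 0.0], [-0.0, -0.0, -1.0]]
force: [-0.2, -0.4, -1.1]
finger_gap: 0.68
grip_force: 45.0
```

>>> {"fn": "send_rows", "kwargs": {"motion": [0,0,0,0,0,0,50,0,0,0,0,0,0,50,0,0,0,0,0,0,50,0,0,0,0,0,0,50,0,0,0,0,0,0,50,0,0,0,0,0,0,50]}}

```text
time_s: 45.93
ee_pos: [0.6015, -0.1452, 0.2057]
tool_rot: [[0.702, -0.712, 0.0], [-0.712, -0.702, -0.0], [0.0, 0.0, -1.0]]
force: [0.5, -0.0, -1.8]
finger_gap: 0.68
grip_force: 45.0
```

>>> {"fn": "send_rows", "kwargs": {"motion": [0,0.02,0,0,0,-0.5,50,0,0.05,0,0,0,-1.4,50,0,0.09,0,0,0,-2.4,50,0,0.13,0,0,0,-3.4,50,0,0.17,0,0,0,-4.4,50,0,0.2,0,0,0,-5.4,50,0,0.24,0,0,0,-6.4,50,0,0.28,0,0,0,-7.4,50,0,0.31,0,0,0,-8.4,50,0,0.35,0,0,0,-9.37,50]}}

```text
time_s: 46.77
ee_pos: [0.5952, -0.1514, 0.2057]
tool_rot: [[0.981, 0.192, -0.0], [0.192, -0.981, 0.0], [-0.0, -0.0, -1.0]]
force: [0.4, -0.3, -2.7]
finger_gap: 0.677
grip_force: 45.0
```

>>> {"fn": "send_rows", "kwargs": {"motion": [-0.03,0.02,0,0,0,-0.94,50,-0.06,0.04,0,0,0,-1.87,50,-0.09,0.06,0,0,0,-2.81,50,-0.12,0.08,0,0,0,-3.75,50,-0.14,0.1,0,0,0,-4.69,50,-0.16,0.11,0,0,0,-5.3,50,-0.17,0.12,0,0,0,-5.63,50,-0.17,0.12,0,0,0,-5.63,50,-0.17,0.12,0,0,0,-5.63,50,-0.17,0.12,0,0,0,-5.63,50]}}

```text
time_s: 47.6
ee_pos: [0.5917, -0.1551, 0.2057]
tool_rot: [[0.713, 0.701, 0.0], [0.701, -0.713, 0.0], [0.0, -0.0, -1.0]]
force: [-0.1, 0.5, -2.4]
finger_gap: 0.675
grip_force: 45.0
```

>>> {"fn": "send_rows", "kwargs": {"motion": [0,0,0,0,0,0,50,0,0,0,0,0,0,50,0,0,0,0,0,0,50,0,0,0,0,0,0,50,0,0,0,0,0,0,50,0,0,0,0,0,0,50,0,0,0,0,0,0,50,0,0,0,0,0,0,50,0,0,0,0,0,0,50,0,0,0,0,0,0,50]}}

```text
time_s: 48.43
ee_pos: [0.5916, -0.1551, 0.2057]
tool_rot: [[0.712, 0.702, 0.0], [0.702, -0.712, 0.0], [0.0, -0.0, -1.0]]
force: [0.5, -0.6, -2.1]
finger_gap: 0.673
grip_force: 45.0
```

>>> {"fn": "send_rows", "kwargs": {"motion": [0,0,0,0,0,0,50,0,0,0,0,0,0,50,0,0,0,0,0,0,50,0,0,0,0,0,0,50,0,0,0,0,0,0,50]}}

```text
time_s: 48.85
ee_pos: [0.5916, -0.1551, 0.2057]
tool_rot: [[0.712, 0.702, -0.0], [0.702, -0.712, -0.0], [-0.0, -0.0, -1.0]]
force: [-0.0, -0.4, -2.4]
finger_gap: 0.674
grip_force: 45.0
```

>>> {"fn": "send_rows", "kwargs": {"motion": [0.02,0,0,0,0,-0.5,50,0.05,0,0,0,0,-1.4,50,0.09,0,0,0,0,-2.4,50,0.13,0,0,0,0,-3.4,50,0.17,0,0,0,0,-4.4,50,0.2,0,0,0,0,-5.4,50,0.24,0,0,0,0,-6.4,50,0.28,0,0,0,0,-7.4,50,0.31,0,0,0,0,-8.4,50,0.35,0,0,0,0,-9.37,50]}}

```text
time_s: 49.68
ee_pos: [0.5979, -0.149, 0.2057]
tool_rot: [[-0.192, 0.981, -0.0], [0.981, 0.192, 0.0], [0.0, -0.0, -1.0]]
force: [0.2, -1.3, -1.4]
finger_gap: 0.675
grip_force: 45.0
```

>>> {"fn": "send_rows", "kwargs": {"motion": [0.02,0.03,0,0,0,-0.94,50,0.04,0.06,0,0,0,-1.87,50,0.06,0.09,0,0,0,-2.81,50,0.08,0.12,0,0,0,-3.75,50,0.1,0.14,0,0,0,-4.69,50,0.11,0.16,0,0,0,-5.3,50,0.12,0.17,0,0,0,-5.63,50,0.12,0.17,0,0,0,-5.63,50,0.12,0.17,0,0,0,-5.63,50,0.12,0.17,0,0,0,-5.63,50]}}

```text
time_s: 50.52
ee_pos: [0.6015, -0.1452, 0.2057]
tool_rot: [[-0.701, 0.713, -0.0], [0.713, 0.701, 0.0], [0.0, -0.0, -1.0]]
force: [0.5, 0.4, -1.4]
finger_gap: 0.676
grip_force: 45.0
```

>>> {"fn": "send_rows", "kwargs": {"motion": [0,0,0,0,0,0,50,0,0,0,0,0,0,50,0,0,0,0,0,0,50,0,0,0,0,0,0,50,0,0,0,0,0,0,50,0,0,0,0,0,0,50,0,0,0,0,0,0,50,0,0,0,0,0,0,50,0,0,0,0,0,0,50,0,0,0,0,0,0,50]}}

```text
time_s: 51.35
ee_pos: [0.6015, -0.1452, 0.2058]
tool_rot: [[-0.702, 0.712, 0.0], [0.712, 0.702, -0.0], [-0.0, 0.0, -1.0]]
force: [-0.2, 0.0, -1.9]
finger_gap: 0.676
grip_force: 45.0
```

>>> {"fn": "send_rows", "kwargs": {"motion": [0,0,0,0,0,0,50,0,0,0,0,0,0,50,0,0,0,0,0,0,50,0,0,0,0,0,0,50,0,0,0,0,0,0,50]}}

```text
time_s: 51.77
ee_pos: [0.6015, -0.1452, 0.2058]
tool_rot: [[-0.702, 0.712, 0.0], [0.712, 0.702, -0.0], [-0.0, -0.0, -1.0]]
force: [0.2, -0.0, -2.9]
finger_gap: 0.677
grip_force: 45.0
```

```bash
python3 - <<'E'
from h import *
c=np.array([.5314,.3062]);v=np.array([-.8049,.5934])
t=c-.131*v;print(robot.observe()['ee_pos'],t)
rects('top',((.245,.27),))
plan([(t[0],t[1],.235,53.6,50,15)])
E
```

```text
[ 0.60148718 -0.14522622  0.20576575] [0.6368419 0.2284646]
# (np.float64(0.6368419), np.float64(0.22846460000000002), 0.235, 53.6, 50, 15) mm/row 25 deg/row 0.6
[0.64,0.77,-0.08,0,0,-0.1,50, 1.29,1.53,-0.16,0,0,-0.2,50, 1.93,2.3,-0.23,0,0,-0.3,50, 2.58,3.07,-0.31,0,0,-0.4,50, 3.22,3.83,-0.39,0,0,-0.5,50, 3.86,4.6,-0.47,0,0,-0.6,50, 4.51,5.37,-0.55,0,0,-0.7,50, 5.15,6.13,-0.62,0,0,-0.8,50, 5.79,6.9,-0.7,0,0,-0.9,50, 6.44,7.66,-0.78,0,0,-1,50]
[0.56,0.83,-0.08,0,0,-0.1,50, 1.12,1.66,-0.16,0,0,-0.2,50, 1.68,2.49,-0.23,0,0,-0.3,50, 2.24,3.32,-0.31,0,0,-0.4,50, 2.8,4.15,-0.39,0,0,-0.5,50]
```

>>> {"fn": "send_rows", "kwargs": {"motion": [0.3,0.35,-0.04,0,0,0,50,0.9,1.1,-0.15,0,0,-0.1,50,1.6,1.9,-0.25,0,0,-0.2,50,2.4,2.85,-0.35,0,0,-0.35,50,3.2,3.8,-0.45,0,0,-0.5,50,3.86,4.6,-0.55,0,0,-0.6,50,4.51,5.37,-0.6,0,0,-0.7,50,5.15,6.13,-0.66,0,0,-0.8,50,5.79,6.9,-0.72,0,0,-0.9,50,6.44,7.66,-0.78,0,0,-1,50]}}

```text
time_s: 52.65
ee_pos: [0.6246, 0.106, 0.2255]
tool_rot: [[-0.773, 0.634, 0.0], [0.634, 0.773, 0.0], [0.0, 0.0, -1.0]]
force: [0.1, 0.0, -2.2]
finger_gap: 0.678
grip_force: 45.0
```

>>> {"fn": "send_rows", "kwargs": {"motion": [0.56,0.83,-0.08,0,0,-0.1,50,1.12,1.66,-0.16,0,0,-0.2,50,1.68,2.49,-0.23,0,0,-0.3,50,2.15,3.2,-0.31,0,0,-0.4,50,2.55,3.8,-0.36,0,0,-0.46,50,2.8,4.15,-0.39,0,0,-0.5,50,2.8,4.15,-0.39,0,0,-0.5,50,2.8,4.15,-0.39,0,0,-0.5,50]}}

```text
time_s: 53.32
ee_pos: [0.6365, 0.2286, 0.2348]
tool_rot: [[-0.805, 0.593, -0.0], [0.593, 0.805, -0.0], [0.0, -0.0, -1.0]]
force: [-0.6, 0.2, -1.4]
finger_gap: 0.673
grip_force: 45.0
```

```bash
python3 - <<'E'
from h import *
print(robot.observe()['ee_pos']);ledge()
plan([(.6368,.2285,.125,53.6,50,1)])
p=np.load('/tmp/side.npz')['p']
cv2.imwrite('pics/pl3.png',cv2.resize(p[160:400,120:400],None,fx=2.5,fy=2.5,interpolation=2)[:,:,::-1])
E
```

```text
[0.63648879 0.22864567 0.23482456]
top top z 0.214 X [-0.016  0.033] Y [0.106 0.173] ang 0.3
side top z 0.286 X [-0.027  0.028] Y [-0.136 -0.092] ang 53.4
side top z 0.193 X [-0.024  0.032] Y [-0.057  0.035] ang 53.8
side top z 0.212 X [-0.025  0.033] Y [0.068 0.172] ang 52.0
# (0.6368, 0.2285, 0.125, 53.6, 50, 1) mm/row 110 deg/row 0.1
[0.02,0.03,4.4,0,0,-0.02,50]
```

View pics/pl3.png

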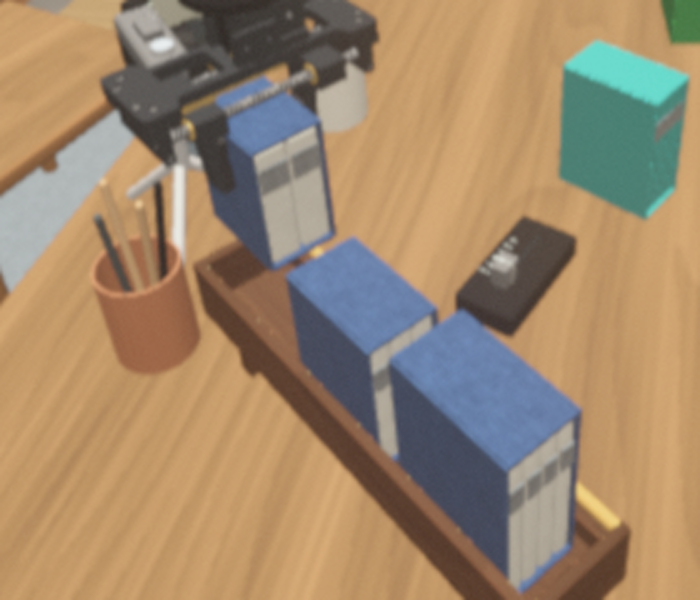

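>>> {"fn": "send_rows", "kwargs": {"motion": [0,0,0.4,0,0,0,50,0,0,1,0,0,0,50,0,0,1.7,0,0,0,50,0,0,2.4,0,0,0,50,0,0,3,0,0,0,50,0,0,3.6,0,0,0,50,0,0,4,0,0,0,50,0,0,4.25,0,0,0,50,0,0,4.36,0,0,0,50,0,0,4.36,0,0,0,50]}}

```text
time_s: 54.25
ee_pos: [0.6368, 0.2282, 0.1257]
tool_rot: [[-0.804, 0.594, -0.0], [0.594, 0.804, -0.0], [0.0, -0.0, -1.0]]
force: [-0.1, 0.2, -2.4]
finger_gap: 0.676
grip_force: 45.0
```

>>> {"fn": "send_rows", "kwargs": {"motion": [0,0,0.02,0,0,0,50,0,0,0.04,0,0,0,50,0,0,0.06,0,0,0,50,0,0,0.06,0,0,0,50]}}

```text
time_s: 54.58
ee_pos: [0.6369, 0.2285, 0.1249]
tool_rot: [[-0.805, 0.594, 0.001], [0.594, 0.805, 0.0], [-0.001, 0.0, -1.0]]
force: [0.2, 0.9, -1.9]
finger_gap: 0.677
grip_force: 45.0
```

>>> {"fn": "send_rows", "kwargs": {"motion": [0,0,0.02,0,0,0,50,0,0,0.04,0,0,0,50,0,0,0.04,0,0,0,50]}}

```text
time_s: 54.83
ee_pos: [0.6367, 0.2285, 0.1234]
tool_rot: [[-0.805, 0.594, -0.0], [0.594, 0.805, -0.0], [0.0, -0.0, -1.0]]
force: [-0.3, 0.9, -2.0]
finger_gap: 0.678
grip_force: 45.0
```

>>> {"fn": "send_rows", "kwargs": {"motion": [0,0,0.02,0,0,0,50,0,0,0.04,0,0,0,50,0,0,0.04,0,0,0,50]}}

```text
time_s: 55.08
ee_pos: [0.6369, 0.2284, 0.123]
tool_rot: [[-0.805, 0.594, 0.001], [0.594, 0.805, 0.0], [-0.0, 0.0, -1.0]]
force: [-1.3, -0.3, 1.5]
finger_gap: 0.676
grip_force: 45.0
```

>>> {"fn": "send_rows", "kwargs": {"motion": [0,0,0.01,0,0,0,50,0,0,0.01,0,0,0,50]}}

```text
time_s: 55.25
ee_pos: [0.6369, 0.2284, 0.1229]
tool_rot: [[-0.805, 0.594, 0.001], [0.594, 0.805, 0.0], [-0.001, 0.0, -1.0]]
force: [-2.0, -1.1, 4.4]
finger_gap: 0.674
grip_force: 45.0
```

>>> {"fn": "send_rows", "kwargs": {"motion": [0,0,0,0,0,0,84,0,0,0,0,0,0,84,0,0,0,0,0,0,84,0,0,0,0,0,0,84,0,0,-0.6,0,0,0,84,0,0,-1.4,0,0,0,84,0,0,-2.4,0,0,0,84,0,0,-3.6,0,0,0,84,0,0,-5,0,0,0,84,0,0,-5,0,0,0,84]}}

```text
time_s: 56.08
ee_pos: [0.6383, 0.2288, 0.2546]
tool_rot: [[-0.805, 0.594, 0.012], [0.594, 0.805, 0.002], [-0.008, 0.009, -1.0]]
force: [1.4, -0.4, 0.6]
finger_gap: 0.952
grip_force: 0.0
```

```bash
python3 - <<'E'
from h import *
ledge()
plan([(.4755,.1145,.15,-20.8,40,13)])
E
```

```text
top top z 0.179 X [-0.041  0.017] Y [-0.188 -0.106] ang 48.4
top top z 0.213 X [-0.011  0.033] Y [0.116 0.174] ang 0.8
side top z 0.175 X [-0.032  0.02 ] Y [-0.189 -0.111] ang 52.4
side top z 0.194 X [-0.024  0.032] Y [-0.057  0.035] ang 54.0
side top z 0.212 X [-0.025  0.033] Y [0.068 0.172] ang 53.8
# (0.4755, 0.1145, 0.15, -20.8, 40, 13) mm/row 17 deg/row 5.7
[0.19,-0.58,0.3,0,0,0.95,40, 0.38,-1.16,0.6,0,0,1.91,40, 0.58,-1.73,0.9,0.01,0,2.86,40, 0.77,-2.31,1.2,0.01,0,3.81,40, 0.96,-2.89,1.51,0.01,0,4.77,40, 1.15,-3.47,1.81,0.01,0,5.72,40, 1.34,-4.05,2.11,0.01,0,6.67,40, 1.54,-4.63,2.41,0.02,0,7.63,40, 1.73,-5.2,2.71,0.02,0,8.58,40, 1.92,-5.78,3.01,0.02,0,9.54,40]
[-0.38,-0.47,0.3,0,0,0.95,40, -0.76,-0.95,0.6,0,0,1.91,40, -1.15,-1.42,0.91,0.01,0,2.86,40]
```

```bash
python3 - <<'E'
from h import *
p,d=snap('side');q,_=snap('top')
f=lambda im,x,y,w:cv2.resize(im[y:y+w,x:x+w],(400,400),interpolation=2)[:,:,::-1]
cv2.imwrite('pics/pl4.png',np.hstack([f(p,170,170,160),f(q,150,70,120)]))
for n in('top','side'):
    z=np.load(f'/tmp/{n}.npz');W=world(n,z['d']);hsv=cv2.cvtColor(z['p'],cv2.COLOR_RGB2HSV);H,S=hsv[...,0],hsv[...,1]
    m=(H>100)&(H<125)&(S>90)&(np.hypot(W[...,0]-.645,W[...,1]-.21)<.07)&(W[...,2]>.16)
    t=W[m];A=np.c_[t[:,:2]-[.645,.21],np.ones(len(t))];k=np.linalg.lstsq(A,t[:,2],rcond=None)[0];print(n,len(t),k,np.std(t[:,2]-A@k))
E
```

```text
top 230 [-0.52214111  0.08610556  0.19066141] 0.024184574721666734
side 724 [-0.0091612  -0.01124971  0.17362474] 0.000932554567500712
```

View pics/pl4.png

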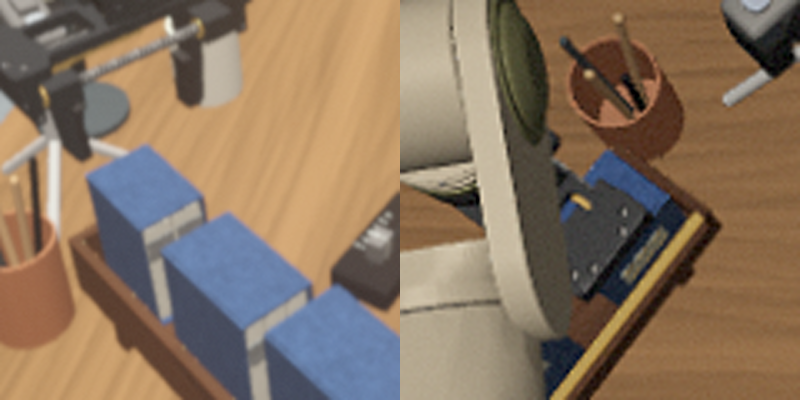

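>>> {"fn": "send_rows", "kwargs": {"motion": [0.19,-0.58,0.1,0,0,0.95,40,0.38,-1.16,0.2,0,0,1.91,40,0.58,-1.73,0.4,0,0,2.86,40,0.77,-2.31,0.7,0,0,3.81,40,0.96,-2.89,1.2,0,0,4.77,40,1.15,-3.47,1.6,0,0,5.72,40,1.34,-4.05,2,0,0,6.67,40,1.54,-4.63,2.4,0,0,7.63,40,1.73,-5.2,2.71,0,0,8.58,40,1.92,-5.78,3.01,0,0,9.54,40]}}

```text
time_s: 57.12
ee_pos: [0.5109, 0.1403, 0.1701]
tool_rot: [[0.069, 0.998, -0.003], [0.998, -0.069, -0.0], [-0.0, -0.003, -1.0]]
force: [0.5, 0.8, 0.8]
finger_gap: 0.453
grip_force: 0.0
```

>>> {"fn": "send_rows", "kwargs": {"motion": [-0.38,-0.47,0.3,0,0,0.95,40,-0.76,-0.95,0.6,0,0,1.91,40,-1.15,-1.42,0.91,0,0,2.86,40,-1.15,-1.42,0.91,0,0,2.86,40,-1.15,-1.42,0.91,0,0,2.86,40]}}

```text
time_s: 57.53
ee_pos: [0.4746, 0.1142, 0.1486]
tool_rot: [[0.354, 0.935, -0.002], [0.935, -0.354, 0.0], [-0.001, -0.002, -1.0]]
force: [0.6, 0.1, 0.6]
finger_gap: 0.453
grip_force: 0.0
```

```bash
python3 - <<'E'
from h import *
ledge()
plan([(.4755,.1145,.034,-20.8,40,1)])
p,d=snap('side');q,_=snap('top')
f=lambda im,x,y,w:cv2.resize(im[y:y+w,x:x+w],(400,400),interpolation=2)[:,:,::-1]
cv2.imwrite('pics/pl5.png',np.hstack([f(p,170,160,230),f(q,105,85,180)]))
E
```

```text
top top z 0.178 X [-0.036  0.021] Y [-0.191 -0.108] ang 52.3
top top z 0.195 X [-0.027  0.032] Y [-0.06   0.036] ang 53.0
top top z 0.213 X [-0.028  0.032] Y [0.065 0.172] ang 54.4
side top z 0.175 X [-0.031  0.018] Y [-0.187 -0.112] ang 51.5
side top z 0.193 X [-0.023  0.031] Y [-0.057  0.035] ang 54.1
side top z 0.212 X [-0.025  0.033] Y [0.068 0.172] ang 53.5
# (0.4755, 0.1145, 0.034, -20.8, 40, 1) mm/row 115 deg/row 0.1
[0,-0.01,4.61,0,0,0.02,40]
```

View pics/pl5.png

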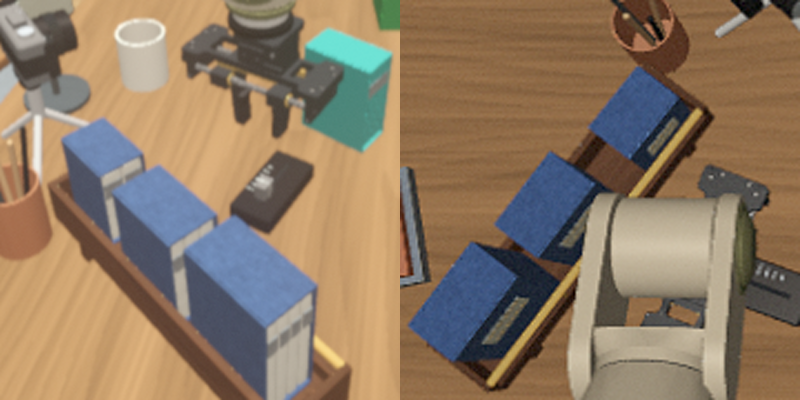

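>>> {"fn": "send_rows", "kwargs": {"motion": [0,0,0.94,0,0,0,40,0,0,1.87,0,0,0,40,0,0,2.8,0,0,0,40,0,0,3.74,0,0,0,40,0,0,4.6,0,0,0,40,0,0,4.6,0,0,0,10,0,0,4.6,0,0,0,10,0,0,4.6,0,0,0,10,0,0,4.6,0,0,0,10,0,0,4.6,0,0,0,10], "newtons": 15}}

```text
time_s: 58.57
ee_pos: [0.4741, 0.1149, 0.0352]
tool_rot: [[0.355, 0.935, -0.001], [0.935, -0.355, 0.001], [0.0, -0.002, -1.0]]
force: [-4.5, 2.6, -1.1]
finger_gap: 0.202
grip_force: 15.0
```

>>> {"fn": "send_rows", "kwargs": {"motion": [-0.3,0,0,0,0,0,10,-0.6,0,0,0,0,0,10,-0.9,0,0,0,0,0,10,-1.2,0,0,0,0,0,10,-1.5,0,0,0,0,0,10,-1.8,0,0,0,0,0,10,-2.1,0,0,0,0,0,10,-2.1,0,0,0,0,0,10]}}

```text
time_s: 59.23
ee_pos: [0.4561, 0.0655, 0.0352]
tool_rot: [[0.357, 0.934, 0.001], [0.934, -0.357, 0.002], [0.002, 0.0, -1.0]]
force: [-2.1, 5.4, 0.5]
finger_gap: 0.204
grip_force: 15.0
```

>>> {"fn": "send_rows", "kwargs": {"motion": [0,0,0,0,0,0,40,0,0,0,0,0,0,40,0,0,0,0,0,0,40,0,0,-1,0,0,0,40,0,0,-2.2,0,0,0,40,0,0,-3.6,0,0,0,40,0,0,-5,0,0,0,40,0,0,-6.5,0,0,0,40,0,0,-8,0,0,0,40]}}

```text
time_s: 59.98
ee_pos: [0.4561, 0.0651, 0.2366]
tool_rot: [[0.356, 0.935, 0.001], [0.935, -0.356, -0.0], [-0.0, 0.001, -1.0]]
force: [0.6, -0.5, -0.0]
finger_gap: 0.453
grip_force: 0.0
```

>>> {"fn": "send_rows", "kwargs": {"motion": [-1.6,0,0,0,0,0,40,-3.2,0,0,0,0,0,40,-4.8,0,0,0,0,0,40,-6.4,0,0,0,0,0,40,-6.4,0,0,0,0,0,40,-6.4,0,0,0,0,0,40]}}

```text
time_s: 60.48
ee_pos: [0.3991, -0.0861, 0.2347]
tool_rot: [[0.36, 0.933, 0.001], [0.933, -0.36, -0.001], [-0.0, 0.001, -1.0]]
force: [-0.3, -0.3, 0.3]
finger_gap: 0.452
grip_force: 0.0
```

```bash
python3 - <<'E'
from h import *
p,d=snap('top');W=world('top',d)
q=W[180:240,230:300].reshape(-1,3);q=q[(q[:,2]>.042)&(q[:,2]<.06)];print('cap',q.mean(0),len(q))
n=np.load('/tmp/top.npz');ledge()
for nm,(a,b,c,e) in {'mug':(85,140,330,380),'pot':(75,125,190,232)}.items():
    t=W[a:b,c:e].reshape(-1,3);t=t[(t[:,2]>.08)&(t[:,2]<.11)&(t[:,0]>.69)];print(nm,cv2.minAreaRect((t[:,:2]*1000).astype(np.float32))[0])
E
```

```text
cap [0.45728456 0.06756642 0.0515044 ] 60
top top z 0.178 X [-0.036  0.021] Y [-0.191 -0.108] ang 52.5
top top z 0.195 X [-0.027  0.032] Y [-0.06   0.036] ang 54.2
top top z 0.213 X [-0.029  0.033] Y [0.065 0.172] ang 54.1
side top z 0.175 X [-0.023  0.018] Y [-0.187 -0.112] ang 49.9
side top z 0.193 X [-0.022  0.03 ] Y [-0.056  0.035] ang 52.9
side top z 0.212 X [-0.024  0.032] Y [0.069 0.171] ang 53.4
mug (736.4757690429688, -148.63172912597656)
pot (752.0490112304688, 221.4327392578125)
```

```bash
python3 -c "
from plant import robot
print(robot.hand_in())"
```

```text
the job is handed in; nothing more can be done
None
```

I turned the light fully up, photographed all three sets (front, spines, back), stood them on the ledge in size order with fronts out, turned the light off and handed the job in. The smallest set stands about 2 cm toward its end of the ledge and 1 cm forward of where I released it. It is still upright, in order and facing out.

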